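# File the knitting gauge in the carousel rack

### The job

Take the aluminium knitting gauge out of the wooden block and put it away in the one empty slot of the white rack on the carousel caddy, the slot with the yellow strip between two cards. Lower it until it stands on the bottom of the slot, its ends in line with its neighbours', and only then let go: do not drop it in. Leave the other cards in their slots, and the bead cup, thimble and plier where they are.

Things in the scene. Friction and masses are not known exactly. Their poses are not given: they have to be found in the camera images.
- gauge: Aluminium knitting gauge: upright flat frame 4 mm thick (x), 90 wide (y), 82 tall, window 54 x 46; on its top edge a black grip 12 thick (x), 44 long (y), from 80 to 108 mm above the bottom edge. About 70 g. Origin: middle of the bottom edge; z up. Same from both sides; either way round is right. Starts upright in the wooden block, bottom edge 10 mm above the table.
- block: Fixed wooden block, 60 mm (x) by 110 mm (y) by 28 mm tall, with one open-ended slot along y, 7 mm wide and 18 mm deep, in which the gauge stands at the start. Origin: centre of the underside.
- slot_pad: Yellow strip, 2 mm thick, on the floor of the rack's one empty slot (one of the three middle slots), with a 14 mm square yellow flag beyond each end (centres y = +/-55 mm). Fixed. Origin: middle of the slot, strip's underside, 28 mm above the table; x across the slot, y along it, z up. A gauge standing in the slot has its bottom edge 2 mm above this origin.
- caddy: Round teal carousel, 310 mm across, does not turn; rim 36 mm high, black centre post 78. Origin: on the table under its centre. White rack on its -x half: five open-ended slots along y, 92 mm long, 7 wide, centres at x = -112, -92, -72, -52, -32 mm, floor 28 mm above the table; walls straight up to 50 mm, then 45 degree slopes to ridges at 57 mm (funnels). Cup and thimble on the +x half.
- bead_cup: Clear glass cup 60 mm across, 58 mm tall, with wooden beads, on the caddy. Origin: centre of the underside. Leave alone.
- thimble: Black plastic thimble 21 mm across, 25 mm tall, on the caddy. Origin: centre of the underside. Leave alone.
- plier: Stainless bent-nose plier, about 150 mm long, lying on the table. Origin: under its pivot; x towards the nose. Leave alone.
- card_a: Needle-size card, blue plastic, always in the slot farthest to the caddy's -x: flat plate 4 mm thick (x), 90 mm wide (y), 58 mm tall, standing loose in a slot of the rack, top 86 mm above the table. Origin: middle of the bottom edge. Leave in its slot.
- card_b: Needle-size card, green plastic, in one of the three middle slots: flat plate 4 mm thick (x), 90 mm wide (y), 58 mm tall, standing loose in a slot of the rack, top 86 mm above the table. Origin: middle of the bottom edge. Leave in its slot.
- card_c: Needle-size card, red plastic, in one of the three middle slots: flat plate 4 mm thick (x), 90 mm wide (y), 58 mm tall, standing loose in a slot of the rack, top 86 mm above the table. Origin: middle of the bottom edge. Leave in its slot.
- card_d: Needle-size card, wood coloured, always in the slot nearest the caddy's centre post: flat plate 4 mm thick (x), 90 mm wide (y), 58 mm tall, standing loose in a slot of the rack, top 86 mm above the table. Origin: middle of the bottom edge. Leave in its slot.

How it is judged:
By the outcome, as a careful person would: the job done as asked, in the order asked, and still so for the second after the job is handed in, with the robot touching nothing.
It also fails if it takes over 42 s, if anything falls off the work surface, if the arm or the gripper's body presses on something with over 40 N, if the wrist force passes 120 N, or if a joint passes its speed limit or range.

### The arm

A 6-joint arm with a two-finger parallel gripper is mounted at the origin on the work surface. World frame = base frame: x ahead of the robot, y to its left, z up, the work surface at z = 0. Lengths are in mm, angles in rad, forces in N, time in s.
With the tool pointing down it reaches from about 375 to 975 mm from the base axis. Payload 3.8 kg.
Tool frame: the origin (TCP) lies at the very end of the fingers, on their centre line; the grasp point (between the pads) lies 19 mm behind it; y points along the fingers, x is the direction in which the jaws open and shut, and the axes are right-handed (so a half turn about y gives the same grasp; the last joint's range is limited). The gripper opens to 85 mm and grips with 20 to 120 N. Pads are 22 mm wide; open, the fingers measure 114 mm over their backs; the gripper's body (76 mm by 85 mm) begins 54 mm behind the grasp point. The pads swing forward as they close: fully open they stand 13 mm farther back than shut.
Start: joints at [-1.304, 0.264, 1.604, -0, 1.274, -0.037], TCP at [201.92, -644.086, 198.58] pointing down, gripper open.
Joint ranges: [-2.63, 2.63], [-0.94, 2.18], [0.31, 2.57], [-1.31, 4.45], [0, 2.66], [-2.55, 2.55]. Speed limits (rad/s): [2.57, 2.57, 3.14, 3.14, 3.14, 3.14].

### API

Orientations are given as a unit quaternion [w, x, y, z].
In Python, from rig import monitor, viewer, arm gives the robot as it stands.
- The arm moves only by the tool drive_tool, never from a script. Its argument "steps" is a list of rows, each an object with "xyz": the shift along the tool's x, y, z in cm, a list of three; "rot": the turn, a rotation vector about the tool's x, y, z in units of 10 degrees (1.0 is 10 degrees), a list of three; "fingers": the closure, from -1 (fully open) to 1 (shut). In form: [{"xyz": [dx, dy, dz], "rot": [ax, ay, az], "fingers": fingers}, ...]. A call has 1 to 12 rows; each row is the pose to reach, as a shift and turn from the pose commanded when the call began, along the tool's axes at that moment; what a row does not reach only later rows make up. A row lasts 1/8 s, in which the tool goes at most 62.5 mm and 10.7 degrees, less where a joint would pass 70% of its speed; a pose out of reach is approached as far as the arm can. A call with a gripper value outside its range is refused whole. The fingers move at their own pace and stop on an object; the grip force is fixed at half the most. Time passes only in rows, so rows that repeat a pose let the fingers close. It gives the time, the measured TCP pose, the force and the opening at its end, in the units of the state.
- monitor.get_obs(): the state, without advancing time (a new reading comes with each control period).
- viewer.camera(name): name is "scene" or "top"; returns a dict with "image" (400x640x3 uint8, blue, green, red), "K" (3x3 intrinsics, pixels), "k1" (the pictures are not rectified: a ray, as slopes to the right and down, at radius r is drawn at 1 + k1 r^2 times it, then the intrinsics apply), "xyz" and "rotation" of the camera in the world. Camera axes: x right, y up, looking along -z (the intrinsics and any distortion apply to the point x, -y, -z); pixel columns grow to the right and rows downward; lengths in mm; the calibration is good to about 2 mm. A picture is of the moment at which its call begins. There is no depth.
- arm.close_job(): hands the job in, once; it reports no verdict.
Trained networks look in the newest picture that a camera, given by its name, has taken for a name from the list of things; names that differ only in an ending like _2 or _b are one class to them, and where a whole thing is asked for, a point or a joint stands for the part that bears it (a point fixed in the world has none). Each returns a list of dicts, best first, with "conf" (0 to 1); they miss things now and then, are a little off and sometimes report something else, mostly with a low value. They report only what shows in the picture. A call takes as long as a camera call.
- viewer.search_frame(thing, camera): "location" ([column, row] in pixels, amid what is visible of it).
- viewer.trace(thing, camera): "mask" (400x640 bool, what is visible of it) and "location" ([column, row] in pixels, amid what is visible of it).
The state is a dict: "time": time; "qpos": joint angles; "joint_vel": joint speeds; "joint_torque": joint torques, N m; "tcp_pos": TCP position; "orientation": TCP orientation; "wrist_force": force on the tool from outside, world axes, zero at the start; "torque": the same for the moment, N m; "width": opening from 0.0 (shut) to 1.0 (fully open).
Only numpy, scipy, OpenCV 4.12 (cv2) and the standard library are available. Lean on these libraries where they do the work, as an engineer would, in place of code of your own. Each camera call takes 0.05 s, during which the arm holds its last target.

## Working session

There is one attempt and no reset: what is moved stays moved. The work goes in short steps, Python scripts to look and compute and a tool call to move; the robot and the scene stay as the last step left them, time stands still between calls to the robot, and variables do not carry over. Pictures are saved under pics/ and viewed, and the job is handed in when it is done.

Besides the shell and the picture viewer there is one more tool, called as name(argument=value, ...) on one line, values as JSON. drive_tool: Moves the arm, as the interface text tells. Its arguments: {"type":"object","properties":{"steps":{"type":"array","items":{"type":"object","properties":{"xyz":{"type":"array","items":{"type":"number"}},"rot":{"type":"array","items":{"type":"number"}},"fingers":{"type":"number"}}}}},"required":["steps"]}

```bash
ls; mkdir -p pics; python3 - <<'E'
from rig import monitor, viewer, arm
import cv2,json,pickle
o=monitor.get_obs();print(o)
for n in("scene","top"):
    c=viewer.camera(n);cv2.imwrite(f"pics/{n}0.png",c["image"]);print(n,c["K"],c["k1"],c["xyz"],c["rotation"])
    pickle.dump(c,open(f"pics/{n}.pkl","wb"))
E
```

```text
pics
{'time': 0.0, 'qpos': array([-1.30389591e+00,  2.64775282e-01,  1.60544403e+00,  1.40320737e-05,
        1.27367512e+00, -3.68784672e-02]), 'joint_vel': array([-1.49920917e-03,  1.35618160e-03,  4.55288755e-05,  2.13322145e-03,
        1.30200105e-03,  5.80589757e-04]), 'joint_torque': array([-1.63609271e-03, -5.15113521e+01, -3.67315328e+01, -7.83326777e-05,
        1.29048864e-02,  5.69857590e-06]), 'tcp_pos': array([ 201.70842318, -643.28349617,  197.20938109]), 'orientation': array([ 0.5704046 , -0.56938596,  0.41922607, -0.4179566 ]), 'wrist_force': array([ 0.20470872, -0.15622598,  0.50279984]), 'torque': array([ 0.01424328, -0.0358735 ,  0.03689405]), 'width': 0.9986674313828119}
scene [[372.76449079   0.         323.8718706 ]
 [  0.         372.76449079 195.01703348]
 [  0.           0.           1.        ]] -0.0293905487271642 [1093.93940971 -293.6390643   526.40292764] [0.7975363  0.382002   0.20126345 0.42131146]
top [[465.04756702   0.         323.3126656 ]
 [  0.         465.04756702 201.69500958]
 [  0.           0.           1.        ]] 0.04581677656630138 [ 407.17468523   55.79036179 1003.13129799] [-0.65792683 -0.07228105  0.08244781  0.74505711]
```

View pics/scene0.png

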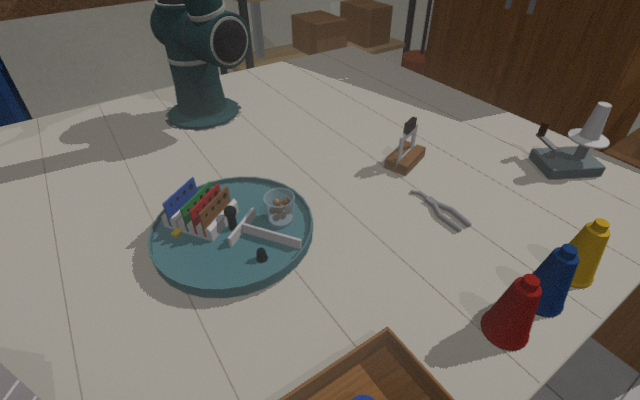

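View pics/top0.png

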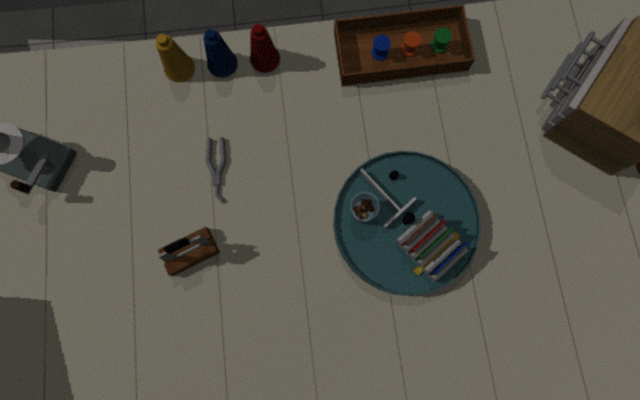

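The top view shows the block with the gauge at about (190,250), the caddy centred near (407,222), and the yellow flags at about (456,237) and (419,271). The empty slot lies between green and blue.

```bash
cat > h.py <<'E'
import numpy as np,cv2,pickle
from scipy.spatial.transform import Rotation as R
def q2R(q): return R.from_quat([q[1],q[2],q[3],q[0]]).as_matrix()
def proj(c,P):
    P=np.atleast_2d(P);p=(P-c["xyz"])@q2R(c["rotation"])
    s=np.c_[p[:,0]/-p[:,2],-p[:,1]/-p[:,2]];r2=(s**2).sum(1,keepdims=True)
    s=s*(1+c["k1"]*r2);K=c["K"];return np.c_[K[0,0]*s[:,0]+K[0,2],K[1,1]*s[:,1]+K[1,2]]
def unproj(c,uv,z):
    K=c["K"];d=np.array([(uv[0]-K[0,2])/K[0,0],(uv[1]-K[1,2])/K[1,1]]);s=d.copy()
    for _ in range(20): s=d/(1+c["k1"]*(s@s))
    ray=q2R(c["rotation"])@np.array([s[0],-s[1],-1]);return c["xyz"]+ray*(z-c["xyz"][2])/ray[2]
def load(n):return pickle.load(open(f"pics/{n}.pkl","rb"))
E
python3 - <<'E'
from h import *
from rig import viewer
M={}
for n in("top","scene"):
    for t in("gauge","block","slot_pad","caddy","bead_cup","card_a","card_b","thimble","plier"):
        r=viewer.trace(t,n)
        for x in r[:5]:
            print(n,t,round(x["conf"],2),np.round(x["location"],1),x["mask"].sum())
        M[n,t]=r
pickle.dump(M,open("pics/M.pkl","wb"))
for n,(a,b,w,h) in dict(top=(145,215,90,70),).items():
    c=load(n);cv2.imwrite("pics/z1.png",cv2.resize(c["image"][b:b+h,a:a+w],None,fx=8,fy=8,interpolation=cv2.INTER_CUBIC))
c=load("top");cv2.imwrite("pics/z2.png",cv2.resize(c["image"][190:290,380:480],None,fx=6,fy=6,interpolation=cv2.INTER_CUBIC))
c=load("scene");a=cv2.resize(c["image"][105:185,370:440],None,fx=6,fy=6,interpolation=cv2.INTER_CUBIC);b=cv2.resize(c["image"][170:250,155:215],None,fx=6,fy=6,interpolation=cv2.INTER_CUBIC)
cv2.imwrite("pics/z3.png",np.hstack([a,b]))
E
```

```text
top gauge 0.91 [179.1 246.5] 514
top block 0.8 [195.2 255.9] 1207
top slot_pad 0.74 [427.8 261.4] 136
top caddy 0.55 [405.9 223.3] 15055
top bead_cup 0.88 [366.  207.2] 715
top card_a 0.7 [447.2 257.9] 192
top card_a 0.64 [423.2 225.1] 37
top card_a 0.51 [421.4 239.3] 125
top card_a 0.43 [427.  250.2] 50
top card_a 0.29 [395.7 172.4] 59
top card_b 0.7 [447.2 257.9] 192
top card_b 0.64 [423.2 225.1] 37
top card_b 0.51 [421.4 239.3] 125
top card_b 0.43 [427.  250.2] 50
top card_b 0.29 [395.7 172.4] 59
top thimble 0.45 [393.2 173.6] 55
top plier 0.7 [220.8 163.2] 587
scene gauge 0.64 [406.1 133.9] 471
scene gauge 0.35 [181.3 195. ] 665
scene block 0.87 [405.4 161.3] 829
scene slot_pad 0.48 [175.7 229.3] 62
scene caddy 0.93 [233.7 248.9] 12269
scene bead_cup 0.77 [281.  210.3] 1018
scene card_a 0.98 [176.7 194.4] 551
scene card_a 0.98 [214.  208.3] 641
scene card_a 0.86 [193.8 201.3] 435
scene card_a 0.68 [200.7 204.1] 385
scene card_b 0.98 [176.7 194.4] 551
scene card_b 0.98 [214.  208.3] 641
scene card_b 0.86 [193.8 201.3] 435
scene card_b 0.68 [200.7 204.1] 385
scene thimble 0.64 [258.8 254.3] 131
scene plier 0.84 [442.4 210.1] 607
```

View pics/z1.png

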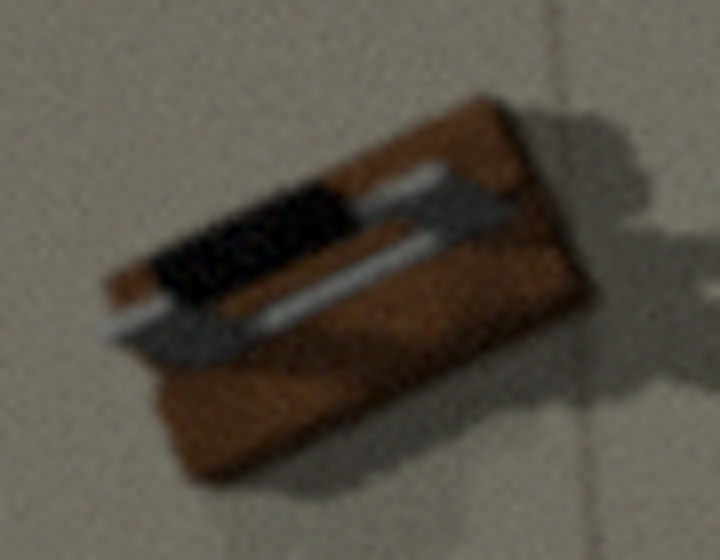

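View pics/z2.png

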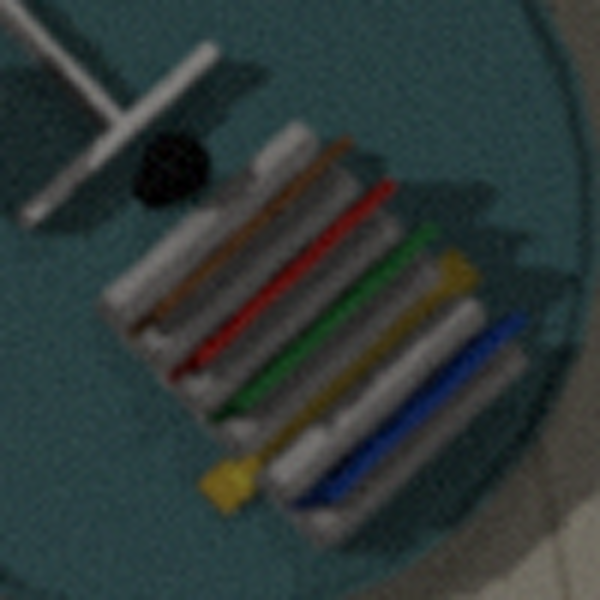

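View pics/z3.png

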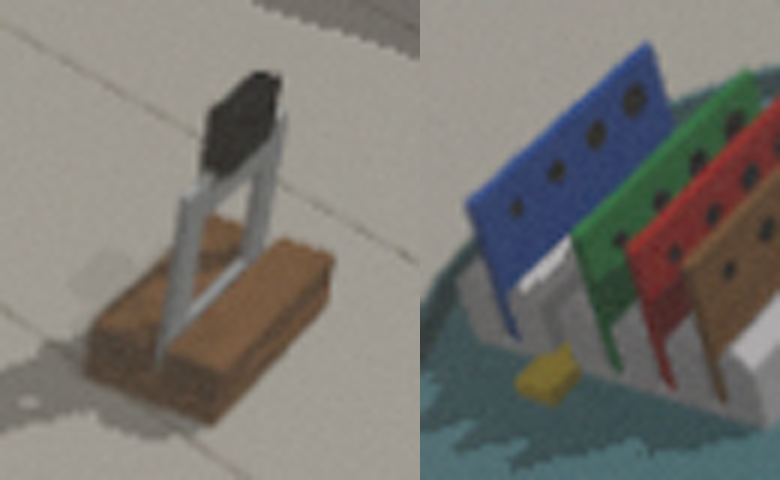

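```bash
cat > fit.py <<'E'
from h import *
from scipy.optimize import least_squares
T,S=load("top"),load("scene")
f=lambda U,V,s,a,b:np.array([(U+.5)/s-.5+a,(V+.5)/s-.5+b])
p1=f(458,272,6,380,190);p2=f(230,485,6,380,190);p3=f(128,372,6,155,170)
A,B,C=unproj(T,p1,30),unproj(T,p2,30),unproj(S,p3,30)
print("flags",A,B,np.hypot(*(A-B)[:2]),"scene flag",C)
def tr(P,x,y,a):
    P=np.array(P,float);c,s=np.cos(a),np.sin(a);return np.c_[c*P[:,0]-s*P[:,1]+x,s*P[:,0]+c*P[:,1]+y,P[:,2]]
# caddy rim
# gauge top pts
g=[(unproj(T,f(105,338,8,145,215),92)),(unproj(T,f(447,165,8,145,215),92))]
print("gauge top edge ends",g,np.hypot(*(g[0]-g[1])[:2]))
gr=[unproj(T,f(*k,8,145,215),118) for k in((150,265),(320,182),(357,225),(190,305))]
print("grip",np.mean(gr,0),[round(np.hypot(*(gr[i]-gr[i-1])[:2])) for i in range(4)], np.degrees(np.arctan2(*(gr[1]-gr[0])[1::-1])))
s=[unproj(S,f(190,190,6,370,105),92),unproj(S,f(283,118,6,370,105),92)]
print("scene top edge",s,np.hypot(*(s[0]-s[1])[:2]))
E
python3 fit.py
```

```text
flags [ 517.241847   -239.70804885   30.        ] [ 453.88342519 -148.16792992   30.        ] 111.32781767571157 scene flag [ 518.22270581 -240.41095534   30.        ]
gauge top edge ends [array([539.90867357, 362.83492582,  92.        ]), array([571.87944997, 278.29984989,  92.        ])] 90.37870106644344
grip [553.94910407 318.23243156 118.        ] [14, 43, 14, 42] -70.0570342163697
scene top edge [array([570.25998072, 281.59295498,  92.        ]), array([548.77372404, 353.78179601,  92.        ])] 75.31857668979697
```

```bash
cat > ov.py <<'E'
from fit import *
def box(x0,x1,y0,y1,z0,z1):
    c=[(x,y,z) for x in(x0,x1) for y in(y0,y1) for z in(z0,z1)]
    return [(c[i],c[j]) for i in range(8) for j in range(i+1,8) if sum(c[i][k]!=c[j][k] for k in range(3))==1]
def gauge(z): return box(-2,2,-45,45,z,z+82)+box(-6,6,-22,22,z+80,z+108)
def draw(c,img,segs,pose,col,s,o):
    for a,b in segs:
        P=proj(c,tr([a,b],*pose)); P=(P-o+.5)*s-.5
        cv2.line(img,*[tuple(int(round(v*16)) for v in q) for q in P],col,1,cv2.LINE_AA,4)
def crop(c,o,w,h,s):return cv2.resize(c["image"][o[1]:o[1]+h,o[0]:o[0]+w],None,fx=s,fy=s,interpolation=cv2.INTER_CUBIC)
if __name__=="__main__":
    import sys
    gp=(555.5,320,np.radians(20.2)); sp=(485.5,-194,np.radians(34.7))
    outs=[]
    for c,o,n in((T,(145,210),"t"),(S,(370,105),"s")):
        im=crop(c,o,80,75,5);draw(c,im,gauge(10),gp,(0,255,0),5,np.array(o));draw(c,im,box(-30,30,-55,55,0,28),gp,(255,255,0),5,np.array(o));outs.append(im)
    cv2.imwrite("pics/ov1.png",np.hstack(outs))
    outs=[]
    for c,o in((T,(390,200)),(S,(155,170))):
        im=crop(c,o,80,85,5)
        for dx in(-20,20,40,60): draw(c,im,box(dx-2,dx+2,-45,45,28,86),sp,(255,0,255),5,np.array(o))
        draw(c,im,box(-7,7,-62,-48,28,30)+box(-7,7,62,48,28,30),sp,(0,255,0),5,np.array(o));outs.append(im)
    cv2.imwrite("pics/ov2.png",np.hstack(outs))
E
python3 ov.py
```

```text
flags [ 517.241847   -239.70804885   30.        ] [ 453.88342519 -148.16792992   30.        ] 111.32781767571157 scene flag [ 518.22270581 -240.41095534   30.        ]
gauge top edge ends [array([539.90867357, 362.83492582,  92.        ]), array([571.87944997, 278.29984989,  92.        ])] 90.37870106644344
grip [553.94910407 318.23243156 118.        ] [14, 43, 14, 42] -70.0570342163697
scene top edge [array([570.25998072, 281.59295498,  92.        ]), array([548.77372404, 353.78179601,  92.        ])] 75.31857668979697
```

View pics/ov1.png

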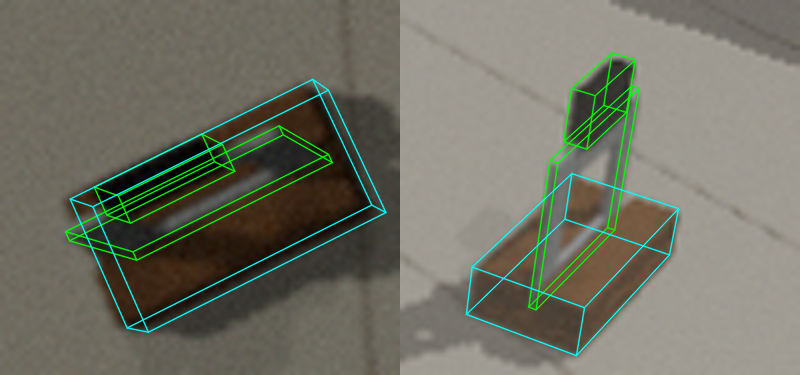

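View pics/ov2.png

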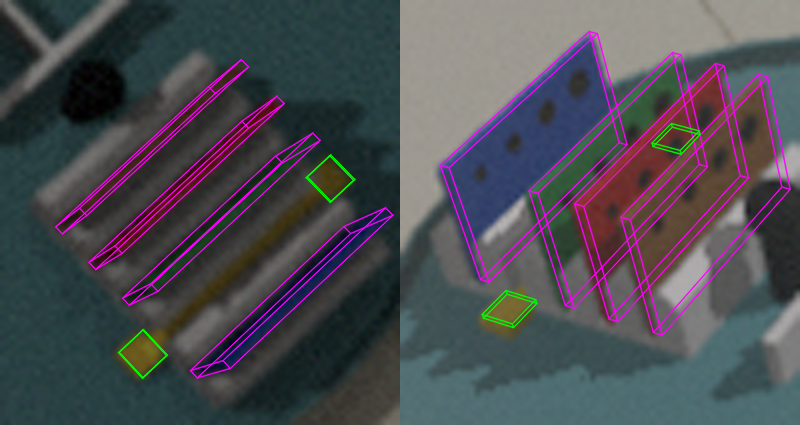

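```bash
cat > fit2.py <<'E'
from ov import *
t=lambda U,V:f(U,V,8,145,215); s=lambda U,V:f(U,V,6,370,105)
init=(554,321,np.radians(20.2))
def solve(name,pts,free=3):
    # pts: (cam,uv,localpoint)
    def res(p): return np.concatenate([(proj(c,tr([l],p[0],p[1],p[2]))[0]-uv) for c,uv,l in pts])
    r=least_squares(res,init,loss="soft_l1",x_scale=(1,1,.02)); print(name,r.x[:2],np.degrees(r.x[2]),"rms",np.sqrt((r.fun**2).mean()));print(np.round(r.fun.reshape(-1,2),1).tolist());return r.x
def near(pairs):
    out=[]
    for c,uv,cand in pairs:
        P=proj(c,tr(cand,*init));out.append((c,uv,cand[np.argmin(np.hypot(*(P-uv).T))]))
    return out
top=[(x,y,28) for x in(-30,30) for y in(-55,55)];bot=[(x,y,0) for x in(-30,30) for y in(-55,55)]
b=near([(T,t(105,287),top),(T,t(485,97),top),(T,t(592,292),bot),(T,t(205,485),bot),
 (S,s(330,258),top),(S,s(208,215),top),(S,s(90,340),top),(S,s(210,425),bot),(S,s(85,375),bot),(S,s(330,290),bot)])
for q in b: print(q[1].round(1),q[2])
bp=solve("block",b)
for z in (10,):
  ft=[(0,y,z+82) for y in(-45,45)];fb=[(0,y,z) for y in(-45,45)]
  gt=[(x,y,z+108) for x in(-6,6) for y in(-22,22)]
  g=near([(T,t(105,335),ft),(T,t(445,163),ft),(T,t(150,265),gt),(T,t(315,182),gt),(T,t(357,225),[q[:2]+(z+80,) for q in gt]+gt),(T,t(190,305),gt),
   (S,s(187,192),ft),(S,s(283,118),ft),(S,s(207,110),gt),(S,s(258,72),gt),(S,s(280,78),gt)])
  gp=solve("gauge",g)
for c,o,n in((T,(145,210),"t"),(S,(370,105),"s")):
    im=crop(c,o,80,75,5);i2=im.copy();draw(c,im,gauge(10),gp,(0,255,0),5,np.array(o));draw(c,im,box(-30,30,-55,55,0,28),bp,(255,255,0),5,np.array(o))
    cv2.imwrite(f"pics/o_{n}.png",np.hstack([i2,im]))
cv2.imwrite("pics/ov3.png",np.vstack([cv2.imread("pics/o_t.png")[:300],cv2.imread("pics/o_s.png")[:300]]))
E
python3 fit2.py
```

```text
flags [ 517.241847   -239.70804885   30.        ] [ 453.88342519 -148.16792992   30.        ] 111.32781767571157 scene flag [ 518.22270581 -240.41095534   30.        ]
gauge top edge ends [array([539.90867357, 362.83492582,  92.        ]), array([571.87944997, 278.29984989,  92.        ])] 90.37870106644344
grip [553.94910407 318.23243156 118.        ] [14, 43, 14, 42] -70.0570342163697
scene top edge [array([570.25998072, 281.59295498,  92.        ]), array([548.77372404, 353.78179601,  92.        ])] 75.31857668979697
[157.7 250.4] (30, 55, 28)
[205.2 226.7] (30, -55, 28)
[218.6 251.1] (-30, -55, 0)
[170.2 275.2] (-30, 55, 0)
[424.6 147.6] (30, 55, 28)
[404.2 140.4] (-30, 55, 28)
[384.6 161.2] (-30, -55, 28)
[404.6 175.4] (30, -55, 0)
[383.8 167.1] (-30, -55, 0)
[424.6 152.9] (30, 55, 0)
block [555.31375797 323.03179899] 20.4366756053645 rms 1.4526603749774911
[[-0.6, -0.7], [0.3, -1.1], [1.7, 1.1], [2.6, 1.1], [1.4, -1.8], [0.3, -1.6], [0.3, -3.7], [1.2, -0.2], [-0.0, -0.1], [-0.5, 2.1]]
gauge [555.59992276 319.93735421] 20.50334924818297 rms 1.029716742348869
[[0.4, 0.4], [0.5, 0.5], [0.1, -0.8], [0.9, -1.1], [-1.8, -0.9], [-2.4, -0.2], [-0.4, 0.3], [-0.2, -2.3], [-0.2, -0.7], [-0.7, -1.4], [0.3, -1.1]]
```

View pics/ov3.png

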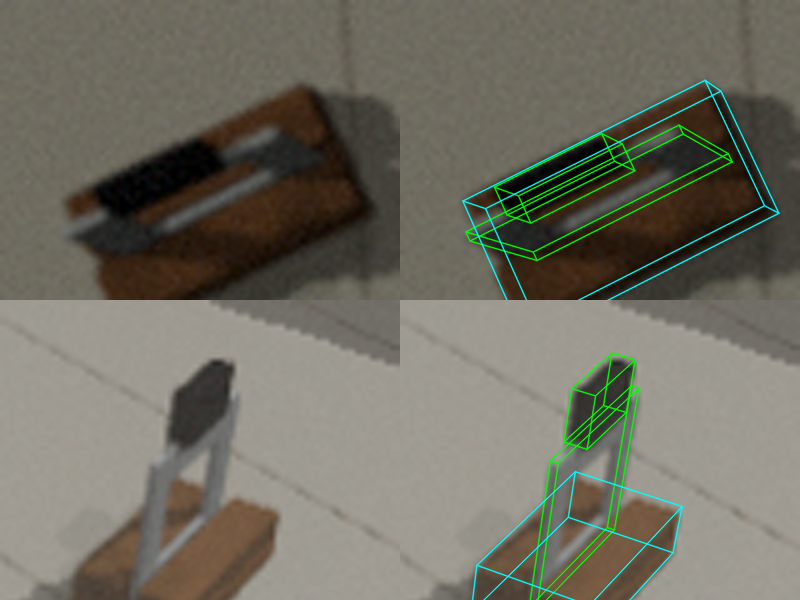

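```bash
cat > mv.py <<'E'
from h import *
from rig import monitor
def tgt(x,y,z,yawdeg):
    o=monitor.get_obs();Rc=q2R(o["orientation"]);p=o["tcp_pos"]
    print("t",round(o["time"],2),"tcp",p.round(1),"xaxis",round(np.degrees(np.arctan2(Rc[1,0],Rc[0,0])),2),"down",Rc[:,1].round(4),"q",o["qpos"].round(2),"F",o["wrist_force"].round(1),"w",round(o["width"],3))
    for k in(0,180):
        a=np.radians(yawdeg+k);X=np.array([np.cos(a),np.sin(a),0]);Y=np.array([0,0,-1.]);Rt=np.c_[X,Y,np.cross(X,Y)]
        print(k,"xyz",(Rc.T@(np.array([x,y,z])-p)/10).round(3),"rot",(np.degrees(R.from_matrix(Rc.T@Rt).as_rotvec())/10).round(3))
if __name__=="__main__":
    import sys;tgt(*map(float,sys.argv[1:]))
E
python3 mv.py 555 319.5 200 20.3
```

```text
t 1.0 tcp [ 201.9 -644.1  198.6] xaxis -72.59 down [ 0. -0. -1.] q [-1.3   0.26  1.6   0.    1.27 -0.04] F [0.7 0.  0.6] w 1.0
0 xyz [-81.385  -0.142  62.517] rot [ 0.    -9.289  0.   ]
180 xyz [-81.385  -0.142  62.517] rot [-0.     8.711  0.   ]
```

drive_tool(steps=[{"xyz":[-40,0,31],"rot":[0,-4.6,0],"fingers":-1},{"xyz":[-40,0,31],"rot":[0,-4.6,0],"fingers":-1},{"xyz":[-40,0,31],"rot":[0,-4.6,0],"fingers":-1},{"xyz":[-40,0,31],"rot":[0,-4.6,0],"fingers":-1},{"xyz":[-40,0,31],"rot":[0,-4.6,0],"fingers":-1},{"xyz":[-81.4,0,62.5],"rot":[0,-9.29,0],"fingers":-1},{"xyz":[-81.4,0,62.5],"rot":[0,-9.29,0],"fingers":-1},{"xyz":[-81.4,0,62.5],"rot":[0,-9.29,0],"fingers":-1},{"xyz":[-81.4,0,62.5],"rot":[0,-9.29,0],"fingers":-1},{"xyz":[-81.4,0,62.5],"rot":[0,-9.29,0],"fingers":-1},{"xyz":[-81.4,0,62.5],"rot":[0,-9.29,0],"fingers":-1},{"xyz":[-81.4,0,62.5],"rot":[0,-9.29,0],"fingers":-1}])

```text
time: 2.5
tcp_pos: [460.9, 62.1, 199.2]
orientation: [-0.696, 0.696, 0.125, -0.124]
wrist_force: [0.3, -0.2, 1.4]
width: 1.001
```

```bash
python3 mv.py 555 319.5 200 20.3
```

```text
t 2.5 tcp [460.9  62.1 199.2] xaxis 20.33 down [ 1.7e-03 -2.0e-04 -1.0e+00] q [ 0.08 -0.14  2.03 -0.    1.25 -0.27] F [ 0.3 -0.2  1.4] w 1.001
0 xyz [17.763 -0.07  20.869] rot [0.004 0.003 0.009]
180 xyz [17.763 -0.07  20.869] rot [ 1.4000e-02 -1.7997e+01 -7.0000e-03]
```

drive_tool(steps=[{"xyz":[17.8,0,20.9],"rot":[0,0,0],"fingers":-1},{"xyz":[17.8,0,20.9],"rot":[0,0,0],"fingers":-1},{"xyz":[17.8,0,20.9],"rot":[0,0,0],"fingers":-1},{"xyz":[17.8,0,20.9],"rot":[0,0,0],"fingers":-1},{"xyz":[17.8,0,20.9],"rot":[0,0,0],"fingers":-1},{"xyz":[17.8,0,20.9],"rot":[0,0,0],"fingers":-1},{"xyz":[17.8,0,20.9],"rot":[0,0,0],"fingers":-1}])

```text
time: 3.38
tcp_pos: [554.3, 317.0, 198.4]
orientation: [-0.696, 0.696, 0.124, -0.125]
wrist_force: [0.4, -0.2, 0.0]
width: 0.999
```

```bash
python3 mv.py 555 319.5 86 20.3; python3 - <<'E'
from h import *
from rig import viewer
o=[]
for n,x,y in(("top",120,190),("scene",350,50)):
    c=viewer.camera(n);o.append(cv2.resize(c["image"][y:y+130,x:x+130],None,fx=3,fy=3,interpolation=cv2.INTER_CUBIC))
cv2.imwrite("pics/a1.png",np.hstack(o))
E
```

```text
t 3.38 tcp [554.3 317.  198.4] xaxis 20.31 down [-7.e-04 -8.e-04 -1.e+00] q [ 0.48  0.2   1.69 -0.    1.26  0.13] F [ 0.4 -0.2  0. ] w 0.999
0 xyz [ 0.161 11.235  0.219] rot [ 0.003  0.001 -0.005]
180 xyz [ 0.161 11.235  0.219] rot [-8.0000e-03 -1.7999e+01 -5.0000e-03]
```

View pics/a1.png

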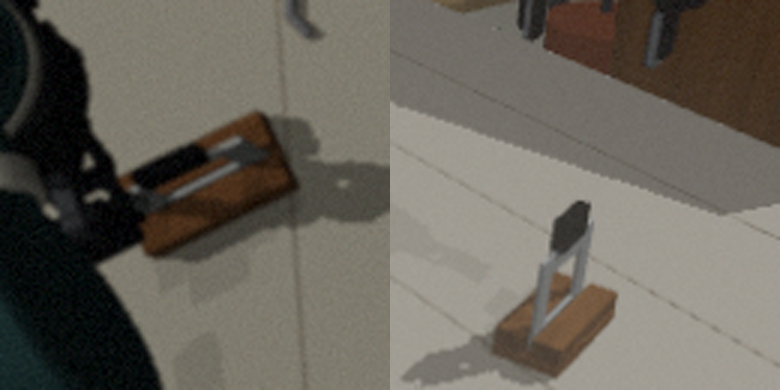

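```bash
python3 - <<'E'
from h import *
from rig import viewer,monitor
p=monitor.get_obs()["tcp_pos"]
for n in("top","scene"):
    c=viewer.camera(n);L=load(n);print(n,c["xyz"]-L["xyz"],c["rotation"]-L["rotation"],proj(c,p),proj(c,[p[0],p[1],104]))
    im=c["image"].copy();q=proj(c,p)[0].astype(int);cv2.circle(im,tuple(q),4,(0,0,255),1)
    cv2.imwrite(f"pics/b_{n}.png",im)
E
```

```text
top [0. 0. 0.] [0. 0. 0. 0.] [[162.99810987 238.75928356]] [[179.51503501 245.62194891]]
scene [0. 0. 0.] [0. 0. 0. 0.] [[414.01211013  86.55728253]] [[408.03815656 124.86541704]]
```

View pics/b_top.png

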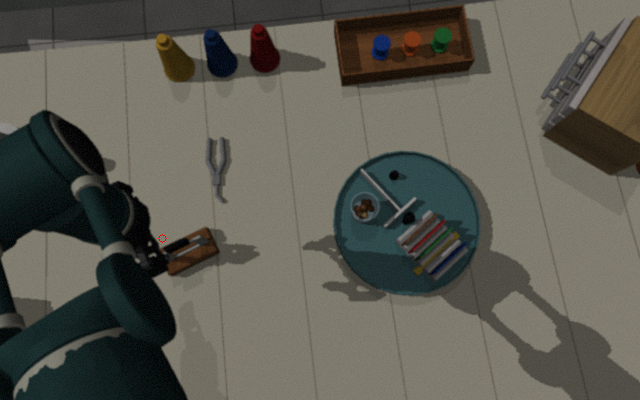

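View pics/b_scene.png

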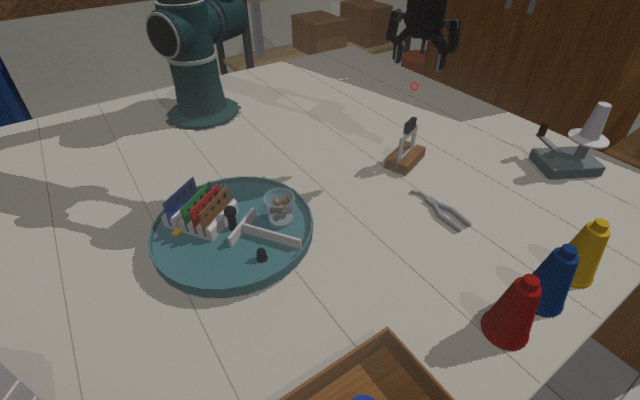

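```bash
python3 - <<'E'
from h import *
from rig import viewer
o=[]
for n,x,y in(("top",110,190),("scene",375,10)):
    c=viewer.camera(n);pickle.dump(c,open(f"pics/{n}1.pkl","wb"));o.append(cv2.convertScaleAbs(cv2.resize(c["image"][y:y+90,x:x+90],None,fx=4.4,fy=4.4,interpolation=cv2.INTER_CUBIC),alpha=1.8))
cv2.imwrite("pics/a2.png",np.hstack(o))
E
```

```text
(no output)
```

View pics/a2.png

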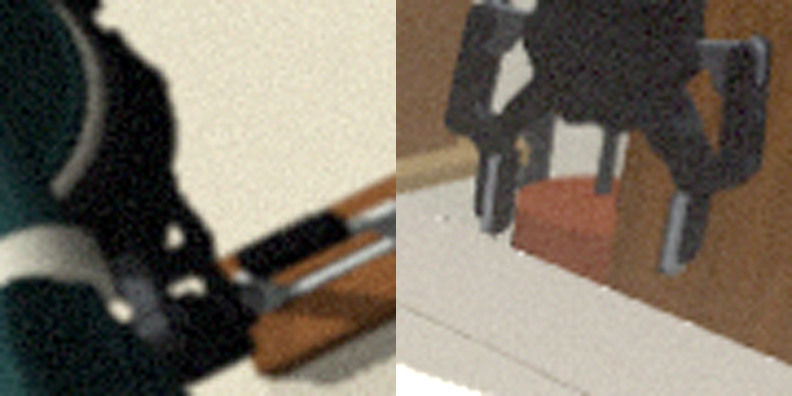

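```bash
python3 - <<'E'
from h import *
p=np.array([554.3,317,198.4]);X=np.array([np.cos(np.radians(20.3)),np.sin(np.radians(20.3)),0])
for n in("top","scene"):
    c=load(n+"1")
    for z in (0,13,50):
        print(n,z,[proj(c,p+s*X*46+[0,0,z])[0].round(1).tolist() for s in(-1,1)])
# triangulate scene tips assuming vertical plane: find (x,y,z) shift best w/ separation 92
from scipy.optimize import least_squares
c=load("scene1");uv=np.array([[396.5,63.5],[438.4,71.8]])
r=least_squares(lambda q:(proj(c,np.array([p+q-X*44,p+q+X*44]))-uv).ravel(),[0,0,13]);print(r.x,r.fun)
E
```

```text
top 0 [[173.4, 262.6], [152.3, 215.7]]
top 13 [[170.9, 261.9], [149.6, 214.3]]
top 50 [[163.6, 259.8], [141.4, 210.0]]
scene 0 [[395.4, 81.9], [433.8, 91.6]]
scene 13 [[396.1, 76.3], [434.9, 85.9]]
scene 50 [[398.1, 59.8], [438.1, 68.8]]
[ 45.91460153 -52.44532596  67.19015235] [ 0.14311252 -0.62917828 -0.13727428  0.59611415]
```

The scene view puts the open finger tips at about (396,63) and (438,72). That is higher than the reported TCP implies, so I'll close the fingers in free air to check where the tip really is.

drive_tool(steps=[{"xyz":[0,0,0],"rot":[0,0,0],"fingers":0.72},{"xyz":[0,0,0],"rot":[0,0,0],"fingers":0.72},{"xyz":[0,0,0],"rot":[0,0,0],"fingers":0.72},{"xyz":[0,0,0],"rot":[0,0,0],"fingers":0.72},{"xyz":[0,0,0],"rot":[0,0,0],"fingers":0.72},{"xyz":[0,0,0],"rot":[0,0,0],"fingers":0.72},{"xyz":[0,0,0],"rot":[0,0,0],"fingers":0.72},{"xyz":[0,0,0],"rot":[0,0,0],"fingers":0.72}])

```text
time: 4.68
tcp_pos: [554.7, 317.8, 198.6]
orientation: [0.696, -0.696, -0.125, 0.125]
wrist_force: [0.1, 0.1, -0.3]
width: 0.138
```

```bash
python3 mv.py 555 319.5 86 20.3; python3 - <<'E'
from h import *
from rig import viewer,monitor
p=monitor.get_obs()["tcp_pos"]
o=[]
for n,x,y in(("top",110,190),("scene",375,10)):
    c=viewer.camera(n);pickle.dump(c,open(f"pics/{n}2.pkl","wb"));im=cv2.convertScaleAbs(cv2.resize(c["image"][y:y+90,x:x+90],None,fx=4.4,fy=4.4,interpolation=cv2.INTER_CUBIC),alpha=1.8)
    for dz,col in((0,(0,0,255)),(30,(0,255,0)),(60,(255,0,0))):
        q=(proj(c,p+[0,0,dz])[0]-[x,y])*4.4;cv2.circle(im,tuple(int(v) for v in q),4,col,1)
    o.append(im)
cv2.imwrite("pics/a3.png",np.hstack(o))
E
```

```text
t 4.67 tcp [554.7 317.8 198.6] xaxis 20.31 down [-0.  0. -1.] q [0.48 0.2  1.69 0.   1.26 0.13] F [ 0.1  0.1 -0.3] w 0.138
0 xyz [ 0.087 11.259  0.152] rot [-0.     0.001 -0.   ]
180 xyz [ 0.087 11.259  0.152] rot [ -0.    -17.999   0.   ]
```

View pics/a3.png

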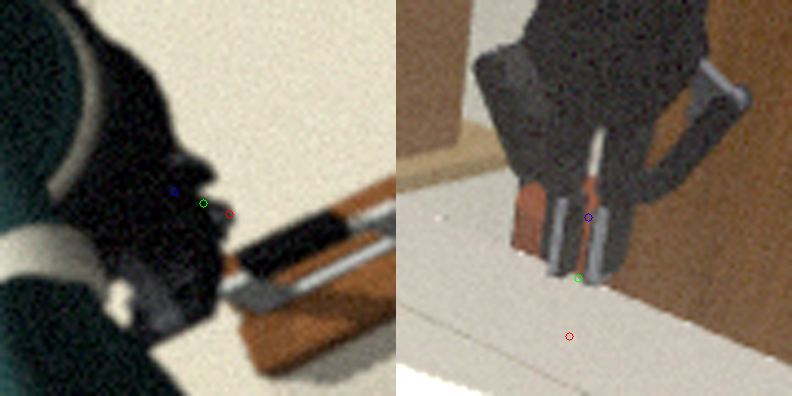

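```bash
python3 - <<'E'
from h import *
T,S=load("top2"),load("scene2")
for z in range(190,250,8):
    P=unproj(S,(415.7,73.6),z);q=proj(T,P)[0];print(z,P.round(0),q.round(1),((q-[110,190])*6).round(0))
im=T["image"][190:290,110:210];im=cv2.convertScaleAbs(cv2.resize(im,None,fx=6,fy=6,interpolation=cv2.INTER_CUBIC),alpha=3)
cv2.imwrite("pics/a4.png",im)
E
```

```text
190 [485. 394. 190.] [120.8 285.1] [ 65. 571.]
198 [500. 377. 198.] [128.4 275. ] [110. 510.]
206 [514. 361. 206.] [136.1 264.9] [156. 449.]
214 [529. 344. 214.] [143.8 254.6] [203. 388.]
222 [543. 328. 222.] [151.6 244.3] [249. 326.]
230 [558. 312. 230.] [159.4 233.9] [297. 263.]
238 [572. 295. 238.] [167.3 223.3] [344. 200.]
246 [587. 279. 246.] [175.3 212.7] [392. 136.]
```

View pics/a4.png

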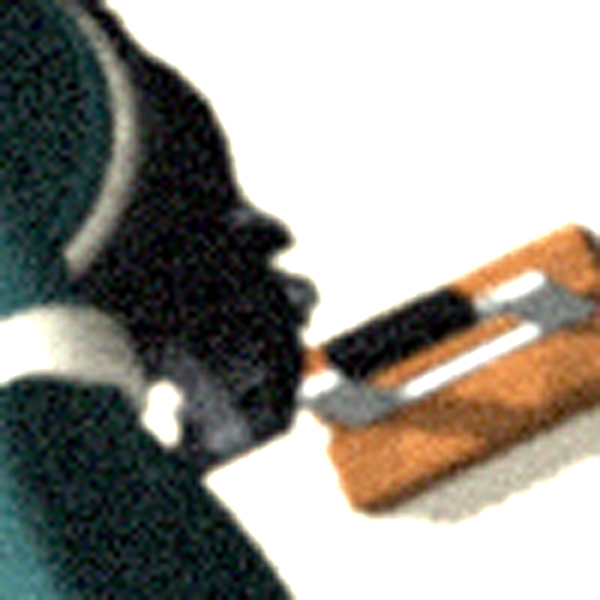

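drive_tool(steps=[{"xyz":[0,0,0.3],"rot":[0,0,0],"fingers":-0.4},{"xyz":[0,0,0.3],"rot":[0,0,0],"fingers":-0.4},{"xyz":[0,0,0.3],"rot":[0,0,0],"fingers":-0.4},{"xyz":[0,0,0.3],"rot":[0,0,0],"fingers":-0.4},{"xyz":[0,0,0.3],"rot":[0,0,0],"fingers":-0.4},{"xyz":[0,2,0.3],"rot":[0,0,0],"fingers":-0.4},{"xyz":[0,4,0.3],"rot":[0,0,0],"fingers":-0.4},{"xyz":[0,6,0.3],"rot":[0,0,0],"fingers":-0.4},{"xyz":[0,8,0.3],"rot":[0,0,0],"fingers":-0.4},{"xyz":[0,10,0.3],"rot":[0,0,0],"fingers":-0.4},{"xyz":[0,11.2,0.3],"rot":[0,0,0],"fingers":-0.4},{"xyz":[0,11.2,0.3],"rot":[0,0,0],"fingers":-0.4}])

```text
time: 6.28
tcp_pos: [552.8, 320.1, 85.0]
orientation: [-0.696, 0.696, 0.124, -0.126]
wrist_force: [0.5, -0.0, 0.6]
width: 0.698
```

```bash
cat > look.py <<'E'
from h import *
from rig import viewer
import sys
def look(out,boxes,fx=4,alpha=1.8):
    o=[]
    for n,x,y,w,h in boxes:
        c=viewer.camera(n);pickle.dump(c,open(f"pics/{n}L.pkl","wb"));o.append(cv2.convertScaleAbs(cv2.resize(c["image"][y:y+h,x:x+w],None,fx=fx,fy=fx,interpolation=cv2.INTER_CUBIC),alpha=alpha))
    cv2.imwrite(f"pics/{out}.png",np.hstack(o))
E
python3 mv.py 555 319.5 86 20.3; python3 -c "
from look import *
look('c1',[('top',130,200,100,100),('scene',360,80,100,100)])"
```

```text
t 6.28 tcp [552.8 320.1  85. ] xaxis 20.31 down [-0.0023 -0.0012 -1.    ] q [ 0.49  0.29  1.79 -0.    1.06  0.13] F [ 0.5 -0.   0.6] w 0.698
0 xyz [ 0.184 -0.099 -0.134] rot [ 0.002  0.001 -0.014]
180 xyz [ 0.184 -0.099 -0.134] rot [-2.3000e-02 -1.7999e+01 -3.0000e-03]
```

View pics/c1.png

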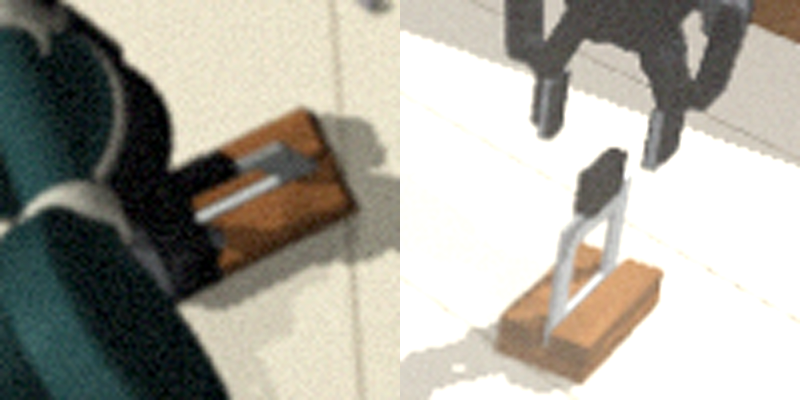

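```bash
python3 - <<'E'
from h import *
S=load("scene");T=load("top")
a=np.radians(20.3);X=np.array([np.cos(a),np.sin(a),0]);Y=np.array([-np.sin(a),np.cos(a),0])
from scipy.optimize import least_squares
# obs: closed in both cams, open in scene
data=[(S,[554.7,317.8,198.6],0,[(411.2+0,73),(420.3,74.5)],10),(T,[554.7,317.8,198.6],0,[(162.5,238.3),(158.3,229.2)],10),
 (S,[552.8,320.1,85],9,[(396.3,114.3),(423,121.8)],35),(S,[554.3,317,198.4],13,[(396.5,63.5),(438.4,71.8)],47)]
def res(q):
    r=[]
    for c,p,back,uv,h in data:
        m=np.array(p)+q[0]*X+q[1]*Y+np.array([0,0,q[2]+back])
        mid=(proj(c,m-h*X)+proj(c,m+h*X))[0]/2
        r+=list(mid-np.mean(uv,0))
    return r
r=least_squares(res,[0,0,30],loss="soft_l1");print(r.x,np.round(r.fun,1))
E
```

```text
[ 1.37349826 -7.61675918 31.22642509] [ 0.1  0.1 -0.6 -0.5 -0.3 -0.5 -0.6  0.5]
```

drive_tool(steps=[{"xyz":[0.2,0.6,-0.1],"rot":[0,0,0],"fingers":-0.4},{"xyz":[0.2,1.2,-0.1],"rot":[0,0,0],"fingers":-0.4},{"xyz":[0.2,1.8,-0.1],"rot":[0,0,0],"fingers":-0.4},{"xyz":[0.2,2.4,-0.1],"rot":[0,0,0],"fingers":-0.4},{"xyz":[0.2,2.9,-0.1],"rot":[0,0,0],"fingers":-0.4},{"xyz":[0.2,2.9,-0.1],"rot":[0,0,0],"fingers":-0.4}])

```text
time: 7.12
tcp_pos: [555.4, 320.1, 56.8]
orientation: [-0.696, 0.696, 0.124, -0.125]
wrist_force: [-0.0, -1.0, -0.6]
width: 0.699
```

```bash
python3 mv.py 555 319.5 56 20.3; python3 -c "
from look import *
look('c2',[('top',130,200,100,100),('scene',360,80,100,100)],alpha=1.5)"
```

```text
t 7.12 tcp [555.4 320.1  56.8] xaxis 20.3 down [-1.1e-03 -6.0e-04 -1.0e+00] q [ 0.48  0.32  1.81 -0.    1.02  0.13] F [-0.  -1.  -0.6] w 0.699
0 xyz [-0.058  0.082 -0.04 ] rot [ 0.001  0.    -0.007]
180 xyz [-0.058  0.082 -0.04 ] rot [-1.2e-02 -1.8e+01 -2.0e-03]
```

View pics/c2.png

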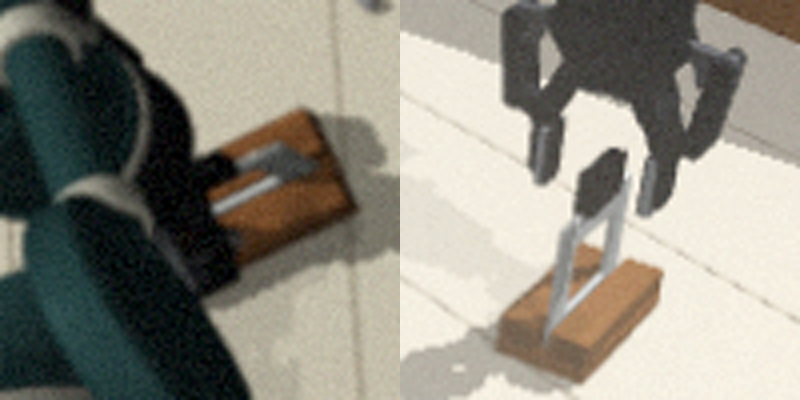

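drive_tool(steps=[{"xyz":[0,0,0],"rot":[0,0,0],"fingers":0.2},{"xyz":[0,0,0],"rot":[0,0,0],"fingers":0.4},{"xyz":[0,0,0],"rot":[0,0,0],"fingers":1},{"xyz":[0,0,0],"rot":[0,0,0],"fingers":1},{"xyz":[0,0,0],"rot":[0,0,0],"fingers":1},{"xyz":[0,0,0],"rot":[0,0,0],"fingers":1},{"xyz":[0,0,0],"rot":[0,0,0],"fingers":1},{"xyz":[0,0,0],"rot":[0,0,0],"fingers":1},{"xyz":[0,0,0],"rot":[0,0,0],"fingers":1}])

```text
time: 8.35
tcp_pos: [556.2, 320.5, 58.0]
orientation: [0.696, -0.696, -0.125, 0.124]
wrist_force: [0.5, 0.3, 3.7]
width: 0.132
```

```bash
python3 mv.py 555 319.5 56 20.3; python3 -c "
from look import *
look('c3',[('top',130,200,100,100),('scene',360,80,100,100)],alpha=1.5)"
```

```text
t 8.35 tcp [556.2 320.5  58. ] xaxis 20.31 down [ 7.e-04  4.e-04 -1.e+00] q [0.48 0.32 1.81 0.   1.01 0.13] F [0.5 0.3 3.7] w 0.132
0 xyz [-0.151  0.195 -0.051] rot [-0.001  0.001  0.004]
180 xyz [-0.151  0.195 -0.051] rot [ 7.0000e-03 -1.7999e+01  1.0000e-03]
```

View pics/c3.png

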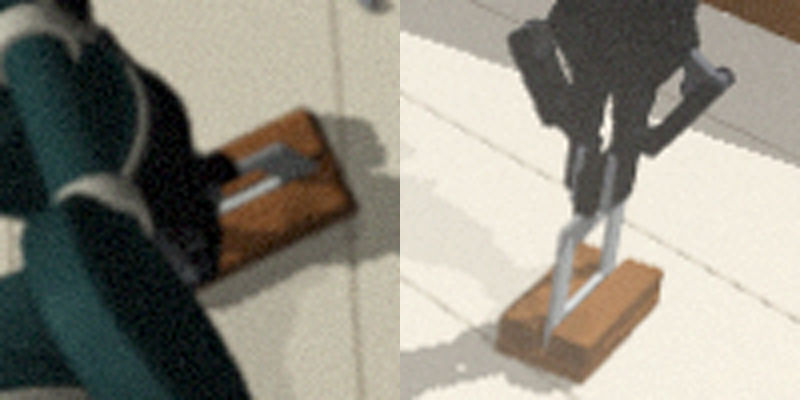

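drive_tool(steps=[{"xyz":[0,-0.5,0],"rot":[0,0,0],"fingers":1},{"xyz":[0,-1.2,0],"rot":[0,0,0],"fingers":1},{"xyz":[0,-2.2,0],"rot":[0,0,0],"fingers":1},{"xyz":[0,-4,0],"rot":[0,0,0],"fingers":1},{"xyz":[0,-6,0],"rot":[0,0,0],"fingers":1},{"xyz":[0,-8,0],"rot":[0,0,0],"fingers":1},{"xyz":[0,-10,0],"rot":[0,0,0],"fingers":1},{"xyz":[0,-12.5,0],"rot":[0,0,0],"fingers":1},{"xyz":[0,-12.5,0],"rot":[0,0,0],"fingers":1}])

```text
time: 9.57
tcp_pos: [557.8, 321.4, 186.4]
orientation: [0.697, -0.695, -0.127, 0.123]
wrist_force: [0.3, 0.6, -1.2]
width: 0.132
```

```bash
python3 mv.py 485.5 -194 180 34.7; python3 -c "
from look import *
look('c4',[('top',110,180,100,100),('scene',360,40,100,100)],alpha=1.5)"
```

```text
t 9.57 tcp [557.8 321.4 186.4] xaxis 20.31 down [ 0.0055  0.0029 -1.    ] q [0.48 0.21 1.69 0.   1.23 0.13] F [ 0.3  0.6 -1.2] w 0.132
0 xyz [-24.674   0.45  -45.826] rot [-0.    -1.439  0.035]
180 xyz [-24.674   0.45  -45.826] rot [-0.051 16.561 -0.   ]
```

View pics/c4.png

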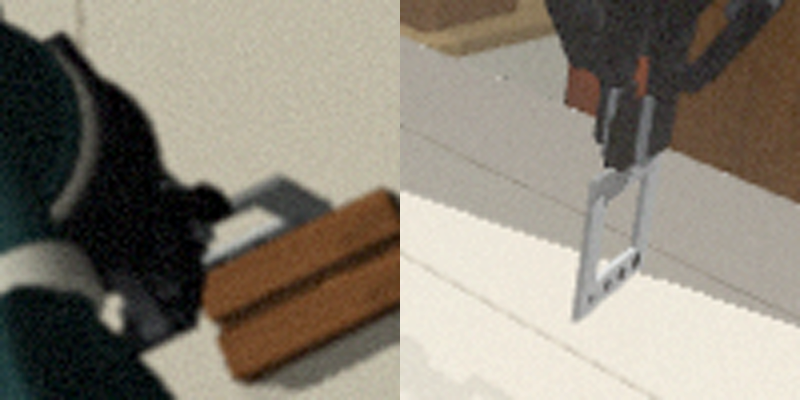

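drive_tool(steps=[{"xyz":[-2,0,-3.7],"rot":[0,-0.2,0],"fingers":1},{"xyz":[-4.5,0,-8.3],"rot":[0,-0.4,0],"fingers":1},{"xyz":[-7,0,-13],"rot":[0,-0.6,0],"fingers":1},{"xyz":[-9.5,0,-17.6],"rot":[0,-0.8,0],"fingers":1},{"xyz":[-12,0,-22.3],"rot":[0,-1,0],"fingers":1},{"xyz":[-14.5,0,-27],"rot":[0,-1.1,0],"fingers":1},{"xyz":[-17,0,-31.6],"rot":[0,-1.2,0],"fingers":1},{"xyz":[-19.5,0,-36.2],"rot":[0,-1.3,0],"fingers":1},{"xyz":[-21.5,0,-40],"rot":[0,-1.4,0],"fingers":1},{"xyz":[-23.5,0,-43.6],"rot":[0,-1.44,0],"fingers":1},{"xyz":[-24.6,0,-45.7],"rot":[0,-1.44,0],"fingers":1},{"xyz":[-24.6,0,-45.7],"rot":[0,-1.44,0],"fingers":1}])

```text
time: 11.18
tcp_pos: [482.5, -194.6, 181.0]
orientation: [0.676, -0.675, -0.209, 0.211]
wrist_force: [-0.4, 0.2, -0.9]
width: 0.126
```

drive_tool(steps=[{"xyz":[0,0,0],"rot":[0,0,0],"fingers":1},{"xyz":[0,0,0],"rot":[0,0,0],"fingers":1},{"xyz":[0,0,0],"rot":[0,0,0],"fingers":1}])

```text
time: 11.55
tcp_pos: [483.9, -192.8, 182.5]
orientation: [0.675, -0.675, -0.211, 0.211]
wrist_force: [0.2, -0.2, -1.5]
width: 0.128
```

```bash
python3 mv.py 485.5 -194 180 34.7; python3 -c "
from look import *
look('c5',[('top',380,170,100,110),('scene',130,100,100,110)],alpha=1.7)"
```

```text
t 11.55 tcp [ 483.9 -192.8  182.5] xaxis 34.78 down [-1.e-04  2.e-04 -1.e+00] q [-0.43 -0.02  1.95  0.    1.21 -1.03] F [ 0.2 -0.2 -1.5] w 0.128
0 xyz [ 0.059  0.251 -0.192] rot [-0.001  0.008  0.   ]
180 xyz [ 0.059  0.251 -0.192] rot [ 0.0000e+00 -1.7992e+01  2.0000e-03]
```

View pics/c5.png

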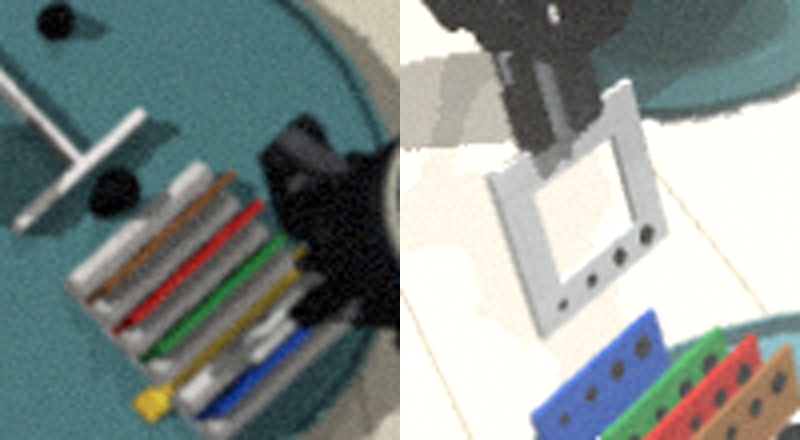

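```bash
cat > gp.py <<'E'
from h import *
from scipy.optimize import least_squares
def fit(c,uv,loc,init,freez=True,z0=None):
    loc=np.array(loc,float)
    def P(q):
        Rm=R.from_euler("ZYX",[q[3],q[5],q[4]]).as_matrix();return loc@Rm.T+q[:3]
    def res(q):
        q=np.array(q)
        r=(proj(c,P(q))-uv).ravel()
        return r if freez else np.r_[r,(q[2]-z0)*10,q[5]*200]
    r=least_squares(res,init,x_scale=(1,1,1,.02,.02,.02));q=r.x
    print("xyz",q[:3].round(1),"yaw,roll(in plane),pitch deg",np.degrees(q[3:]).round(1),"res",r.fun[:2*len(uv)].round(1));return q
E
python3 - <<'E'
from gp import *
c=load("scene")
uv=np.array([(130+(U-400)/4,100+V/4) for U,V in((487,180),(628,82),(543,337),(667,237),(536,195),(614,138),(559,283),(636,228))])-.4
# left in image = +y local? test both
for s in(1,-1):
    loc=[(0,45*s,82),(0,-45*s,82),(0,45*s,0),(0,-45*s,0),(0,27*s,64),(0,-27*s,64),(0,27*s,18),(0,-27*s,18)]
    i=[485,-194,134,np.radians(34.7),0,0]
    fit(c,uv,loc,i); fit(c,uv,loc,i,False,134.5)
E
```

```text
xyz [ 474.8 -192.3  126.1] yaw,roll(in plane),pitch deg [213.9   0.6   0.8] res [ 0.8 -0.4  0.3  0.7  0.   0.5  0.2  0.  -1.1  0.  -0.3 -0.1  0.1  0.3
  0.  -1. ]
xyz [ 494.2 -182.6  134.5] yaw,roll(in plane),pitch deg [133.9 -25.7   0.9] res [-7.8 -4.3 -6.7  4.7  6.4 -7.2 11.3  5.3 -6.7 -2.5 -4.5  2.9  3.3 -3.9
  5.6  2.1]
xyz [ 474.8 -192.3  126.1] yaw,roll(in plane),pitch deg [33.9 -0.6 -0.8] res [ 0.8 -0.4  0.3  0.7  0.   0.5  0.2  0.  -1.1  0.  -0.3 -0.1  0.1  0.3
  0.  -1. ]
xyz [ 488.7 -194.9  134.5] yaw,roll(in plane),pitch deg [34.8 -0.7 -0. ] res [ 0.8 -0.5  0.5 -0.1 -0.2  1.2  0.1  0.1 -1.1 -0.1 -0.1 -0.5  0.   0.7
 -0.  -1. ]
```

drive_tool(steps=[{"xyz":[0,1,0],"rot":[0,0,0],"fingers":1},{"xyz":[0,2,0],"rot":[0,0,0],"fingers":1},{"xyz":[0,3,0],"rot":[0,0,0],"fingers":1},{"xyz":[0,4,0],"rot":[0,0,0],"fingers":1},{"xyz":[0,4,0],"rot":[0,0,0],"fingers":1},{"xyz":[0,4,0],"rot":[0,0,0],"fingers":1}])

```text
time: 12.4
tcp_pos: [483.9, -193.7, 142.7]
orientation: [-0.675, 0.675, 0.211, -0.211]
wrist_force: [-0.5, -0.5, -1.2]
width: 0.132
```

```bash
python3 mv.py 485.5 -194 140 34.7; python3 -c "
from look import *
look('c6',[('top',400,190,80,100),('scene',140,135,80,100)],fx=5,alpha=1.7)"
```

```text
t 12.4 tcp [ 483.9 -193.7  142.7] xaxis 34.7 down [ 2.e-04 -1.e-04 -1.e+00] q [-0.43  0.02  1.99  0.    1.13 -1.03] F [-0.5 -0.5 -1.2] w 0.132
0 xyz [ 0.113  0.268 -0.11 ] rot [0.001 0.    0.001]
180 xyz [ 0.113  0.268 -0.11 ] rot [ 1.0e-03 -1.8e+01 -2.0e-03]
```

View pics/c6.png

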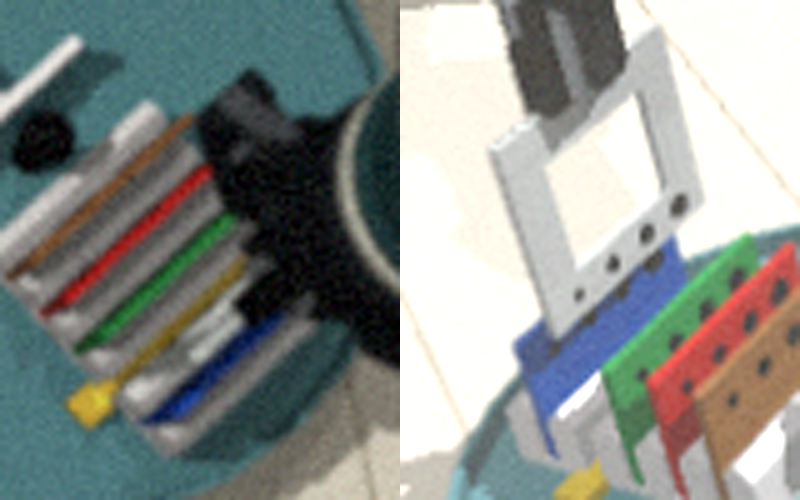

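```bash
python3 - <<'E'
from gp import *
c=load("scene")
uv=np.array([(140+(U-400)/5,135+V/5) for U,V in((490,150),(658,27),(557,338),(703,205),(545,158),(636,93),(577,271),(661,198))])-.4
s=-1
loc=[(0,45*s,82),(0,-45*s,82),(0,45*s,0),(0,-45*s,0),(0,27*s,64),(0,-27*s,64),(0,27*s,18),(0,-27*s,18)]
i=[485,-194,94,np.radians(34.7),0,0]
fit(c,uv,loc,i)
for z in(90,92,94,96): fit(c,uv,loc,i,False,z)
# cards a,b: tops corners
f=lambda U,V:(140+(U-400)/5-.4,135+V/5-.4)
for nm,a,b in(("blue",(517,345),(676,238)),("green",(607,372),(752,235)),("red",(651,380),(796,245))):
    A,B=unproj(c,f(*a),86),unproj(c,f(*b),86);print(nm,A.round(1),B.round(1),((A+B)/2).round(1),np.hypot(*(A-B)[:2]))
X=np.array([np.cos(np.radians(34.7)),np.sin(np.radians(34.7))]);
for d in(-20,20,40):print(d,np.array([485.5,-194])+d*X)
E
```

```text
xyz [ 479.1 -194.    88.1] yaw,roll(in plane),pitch deg [35.2 -1.7 -1.9] res [ 0.7 -0.6 -0.5 -0.  -0.1 -0.1 -0.1  0.6 -0.6  1.3  0.2 -0.3 -0.3 -0.1
  0.8 -0.8]
xyz [ 480.8 -195.    90. ] yaw,roll(in plane),pitch deg [35.1 -1.2 -0.1] res [ 1.  -0.2 -0.  -0.1 -0.6 -0.1 -0.5  0.3 -0.4  1.6  0.5 -0.4 -0.6 -0.1
  0.6 -1. ]
xyz [ 483.9 -195.5   92. ] yaw,roll(in plane),pitch deg [35.3 -1.3 -0.1] res [ 1.  -0.3  0.  -0.3 -0.6  0.1 -0.5  0.3 -0.4  1.5  0.5 -0.5 -0.6  0.
  0.6 -1. ]
xyz [ 487.  -196.1   94. ] yaw,roll(in plane),pitch deg [35.5 -1.4 -0.1] res [ 1.  -0.4  0.  -0.5 -0.6  0.3 -0.5  0.4 -0.4  1.5  0.5 -0.6 -0.6  0.1
  0.6 -1. ]
xyz [ 490.1 -196.6   96. ] yaw,roll(in plane),pitch deg [35.7 -1.4 -0.1] res [ 1.  -0.4  0.  -0.6 -0.6  0.4 -0.5  0.4 -0.4  1.4  0.5 -0.7 -0.6  0.2
  0.6 -0.9]
blue [ 496.5 -243.7   86. ] [ 465.6 -172.7   86. ] [ 481.1 -208.2   86. ] 77.46778774121998
green [ 530.4 -220.9   86. ] [ 480.8 -147.    86. ] [ 505.6 -183.9   86. ] 88.9639006021514
red [ 543.7 -209.1   86. ] [ 496.8 -135.1   86. ] [ 520.3 -172.1   86. ] 87.57085774282217
-20 [ 469.05711918 -205.38559047]
20 [ 501.94288082 -182.61440953]
40 [ 518.38576164 -171.22881906]
```

drive_tool(steps=[{"xyz":[0.1,0.8,0.05],"rot":[0,0,0],"fingers":1},{"xyz":[0.1,1.6,0.05],"rot":[0,0,0],"fingers":1},{"xyz":[0.1,2.4,0.05],"rot":[0,0,0],"fingers":1},{"xyz":[0.1,3,0.05],"rot":[0,0,0],"fingers":1},{"xyz":[0.1,3,0.05],"rot":[0,0,0],"fingers":1},{"xyz":[0.1,3,0.05],"rot":[0,0,0],"fingers":1}])

```text
time: 13.25
tcp_pos: [484.5, -192.7, 112.7]
orientation: [-0.675, 0.675, 0.211, -0.211]
wrist_force: [0.8, -0.0, -0.6]
width: 0.127
```

```bash
python3 mv.py 485.5 -194 110 34.7; python3 -c "
from look import *
look('c7',[('top',400,190,80,100),('scene',140,150,80,100)],fx=5,alpha=1.7)"
```

```text
t 13.25 tcp [ 484.5 -192.7  112.7] xaxis 34.71 down [ 2.e-04 -1.e-04 -1.e+00] q [-0.43  0.05  2.02  0.    1.08 -1.03] F [ 0.8 -0.  -0.6] w 0.127
0 xyz [ 0.01   0.269 -0.164] rot [0.001 0.001 0.001]
180 xyz [ 0.01   0.269 -0.164] rot [ 1.0000e-03 -1.7999e+01 -1.0000e-03]
```

View pics/c7.png

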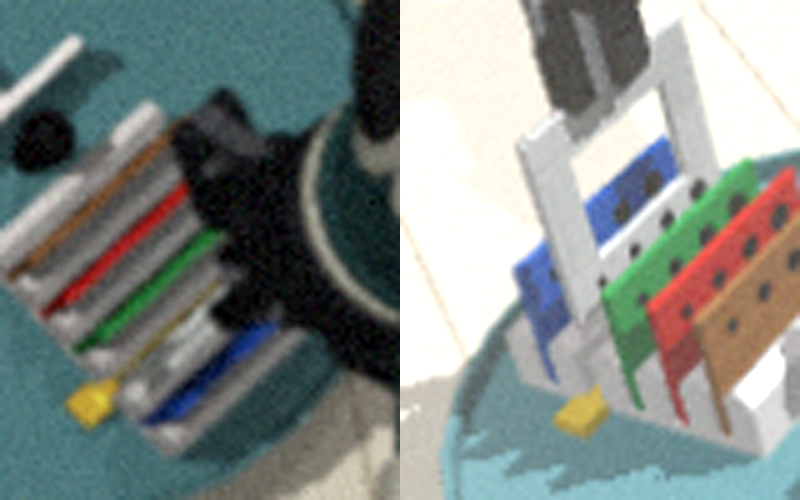

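drive_tool(steps=[{"xyz":[0,0.4,0],"rot":[0,0,0],"fingers":1},{"xyz":[0,0.8,0],"rot":[0,0,0],"fingers":1},{"xyz":[0,1.1,0],"rot":[0,0,0],"fingers":1},{"xyz":[0,1.1,0],"rot":[0,0,0],"fingers":1}])

```text
time: 13.85
tcp_pos: [484.0, -192.5, 101.1]
orientation: [0.675, -0.675, -0.211, 0.211]
wrist_force: [-0.2, 0.6, -1.4]
width: 0.13
```

```bash
python3 mv.py 485.5 -194 110 34.7; python3 -c "
from look import *
look('c8',[('top',400,190,80,100),('scene',140,150,80,100)],fx=5,alpha=1.7)"
```

```text
t 13.85 tcp [ 484.  -192.5  101.1] xaxis 34.71 down [-9.e-04  4.e-04 -1.e+00] q [-0.43  0.06  2.03 -0.    1.05 -1.03] F [-0.2  0.6 -1.4] w 0.13
0 xyz [ 0.04  -0.894 -0.212] rot [-0.005  0.001 -0.003]
180 xyz [ 0.04  -0.894 -0.212] rot [-4.0000e-03 -1.7999e+01  7.0000e-03]
```

View pics/c8.png

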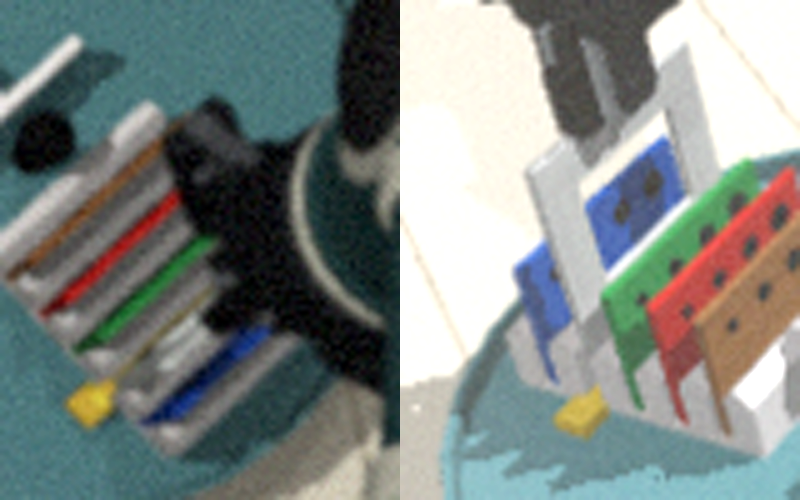

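drive_tool(steps=[{"xyz":[0,0.25,0],"rot":[0,0,0],"fingers":1},{"xyz":[0,0.5,0],"rot":[0,0,0],"fingers":1},{"xyz":[0,0.75,0],"rot":[0,0,0],"fingers":1},{"xyz":[0,0.75,0],"rot":[0,0,0],"fingers":1},{"xyz":[0,0.75,0],"rot":[0,0,0],"fingers":1}])

```text
time: 14.58
tcp_pos: [484.3, -192.6, 94.1]
orientation: [0.675, -0.675, -0.211, 0.211]
wrist_force: [-0.7, -0.7, -1.6]
width: 0.129
```

```bash
python3 mv.py 485.5 -194 110 34.7; python3 -c "
from look import *
look('c9',[('top',400,190,80,100),('scene',140,150,80,100)],fx=5,alpha=1.7)"
```

```text
t 14.57 tcp [ 484.3 -192.6   94.1] xaxis 34.71 down [-0.  0. -1.] q [-0.43  0.07  2.04  0.    1.04 -1.03] F [-0.7 -0.7 -1.6] w 0.129
0 xyz [ 0.018 -1.593 -0.178] rot [-0.     0.001 -0.   ]
180 xyz [ 0.018 -1.593 -0.178] rot [ -0.    -17.999   0.   ]
```

View pics/c9.png

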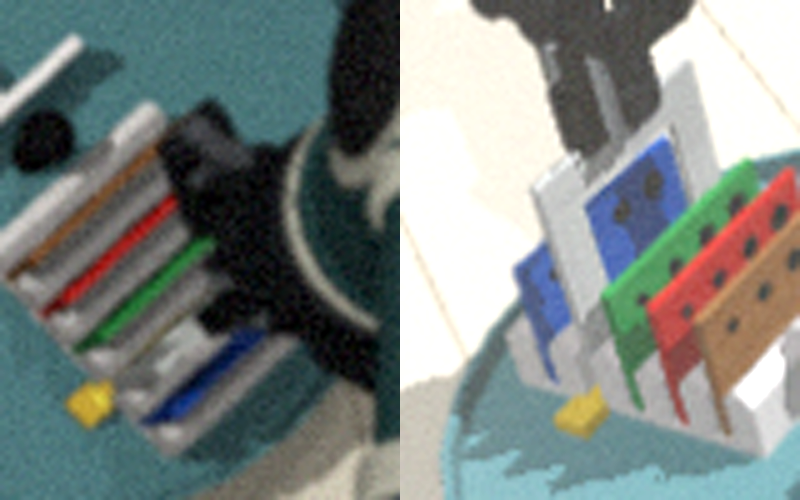

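```bash
cat > ov4.py <<'E'
from ov import *
from rig import viewer
import sys
z=float(sys.argv[1]);out=sys.argv[2];dn=float(sys.argv[3]);dl=float(sys.argv[4])
a=np.radians(34.7);sp=(485.5,-194,a);g=(485.5+dn*np.cos(a)-dl*np.sin(a),-194+dn*np.sin(a)+dl*np.cos(a),a)
outs=[]
for n,o in(("top",(400,190)),("scene",(140,150))):
    c=viewer.camera(n);im=cv2.convertScaleAbs(crop(c,o,80,100,5),alpha=1.7)
    for dx in(-20,20,40,60): draw(c,im,box(dx-2,dx+2,-45,45,28,86),sp,(255,0,255),5,np.array(o))
    draw(c,im,box(-2,2,-45,45,z,z+82)+box(-2,2,-27,27,z+18,z+64),g,(0,0,255),5,np.array(o));outs.append(im)
cv2.imwrite(f"pics/{out}.png",np.hstack(outs))
E
python3 ov4.py 46 d1 0 0 >/dev/null
```

```text
(no output)
```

View pics/d1.png

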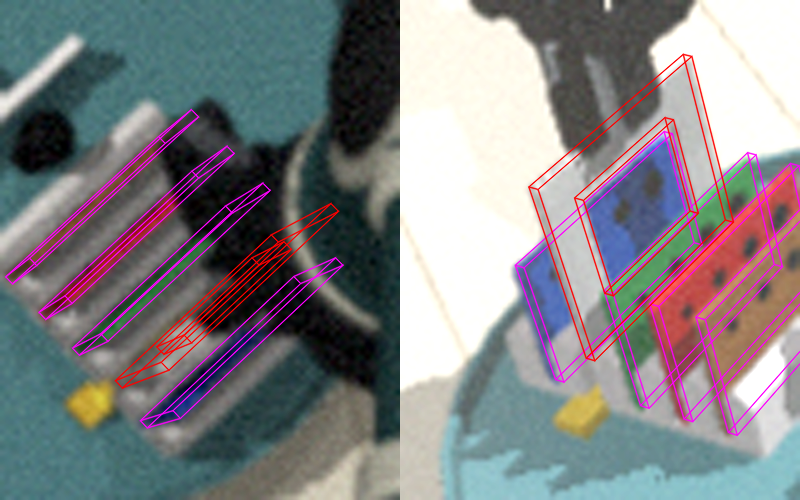

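drive_tool(steps=[{"xyz":[0,0.3,0],"rot":[0,0,0],"fingers":1},{"xyz":[0,0.6,0],"rot":[0,0,0],"fingers":1},{"xyz":[0,0.9,0],"rot":[0,0,0],"fingers":1},{"xyz":[0,1.1,0],"rot":[0,0,0],"fingers":1},{"xyz":[0,1.1,0],"rot":[0,0,0],"fingers":1},{"xyz":[0,1.1,0],"rot":[0,0,0],"fingers":1}])

```text
time: 15.52
tcp_pos: [484.4, -192.7, 83.2]
orientation: [-0.675, 0.675, 0.211, -0.211]
wrist_force: [-0.6, -0.9, -0.6]
width: 0.13
```

```bash
python3 mv.py 485.5 -194 78 34.7;python3 ov4.py 35 d2 0 0 >/dev/null
```

```text
t 15.53 tcp [ 484.4 -192.7   83.2] xaxis 34.71 down [ 2.e-04 -1.e-04 -1.e+00] q [-0.43  0.08  2.05  0.    1.02 -1.03] F [-0.6 -0.9 -0.6] w 0.13
0 xyz [ 0.015  0.516 -0.17 ] rot [0.001 0.001 0.001]
180 xyz [ 0.015  0.516 -0.17 ] rot [ 1.0000e-03 -1.7999e+01 -1.0000e-03]
```

View pics/d2.png

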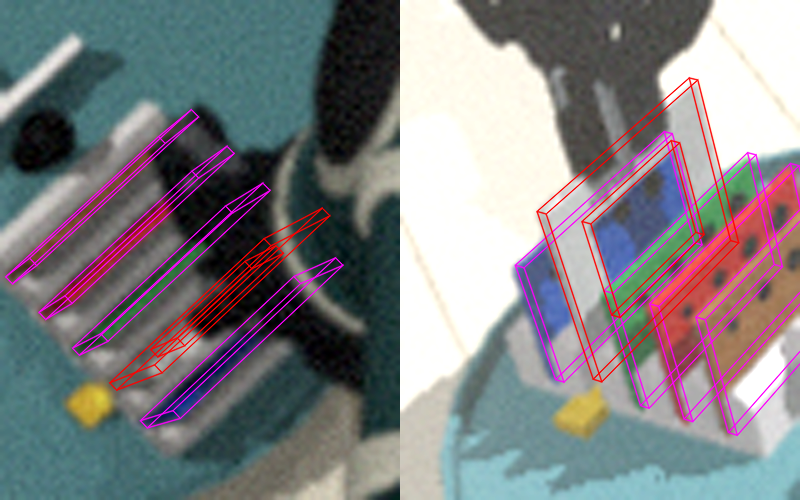

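drive_tool(steps=[{"xyz":[0,0.15,0],"rot":[0,0,0],"fingers":1},{"xyz":[0,0.3,0],"rot":[0,0,0],"fingers":1},{"xyz":[0,0.4,0],"rot":[0,0,0],"fingers":1},{"xyz":[0,0.4,0],"rot":[0,0,0],"fingers":1},{"xyz":[0,0.4,0],"rot":[0,0,0],"fingers":1}])

```text
time: 16.25
tcp_pos: [484.3, -192.7, 79.1]
orientation: [0.675, -0.675, -0.211, 0.211]
wrist_force: [0.4, -0.2, -0.9]
width: 0.132
```

drive_tool(steps=[{"xyz":[0,0.1,0],"rot":[0,0,0],"fingers":1},{"xyz":[0,0.1,0],"rot":[0,0,0],"fingers":1},{"xyz":[0,0.1,0],"rot":[0,0,0],"fingers":1}])

```text
time: 16.62
tcp_pos: [484.3, -192.6, 78.1]
orientation: [-0.675, 0.675, 0.211, -0.211]
wrist_force: [-0.4, 0.0, -0.8]
width: 0.122
```

drive_tool(steps=[{"xyz":[0,0.1,0],"rot":[0,0,0],"fingers":1},{"xyz":[0,0.1,0],"rot":[0,0,0],"fingers":1},{"xyz":[0,0.1,0],"rot":[0,0,0],"fingers":1}])

```text
time: 17.0
tcp_pos: [484.6, -192.7, 77.9]
orientation: [-0.675, 0.675, 0.211, -0.211]
wrist_force: [-1.6, 1.6, 5.1]
width: 0.129
```

drive_tool(steps=[{"xyz":[0,0.1,0],"rot":[0,0,0],"fingers":1},{"xyz":[0,0.1,0],"rot":[0,0,0],"fingers":1},{"xyz":[0,0.1,0],"rot":[0,0,0],"fingers":1}])

```text
time: 17.38
tcp_pos: [484.8, -192.7, 77.9]
orientation: [-0.675, 0.675, 0.211, -0.211]
wrist_force: [-4.3, 3.3, 11.1]
width: 0.129
```

```bash
python3 ov4.py 30 d3 0 0 >/dev/null; python3 -c "
from look import *
look('d4',[('scene',150,150,66,75)],fx=8,alpha=1.7)"
```

```text
(no output)
```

View pics/d3.png

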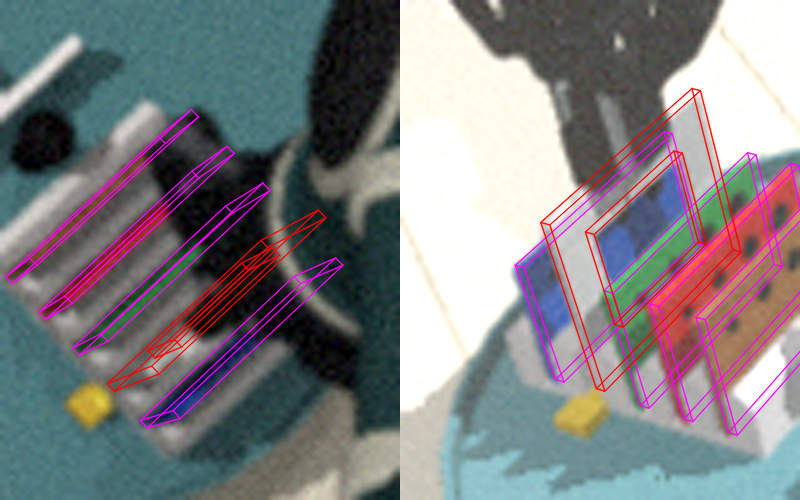

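View pics/d4.png

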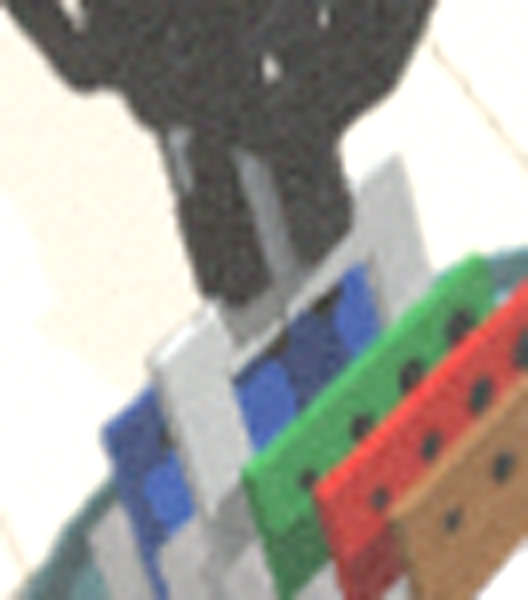

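```bash
python3 - <<'E'
from h import *
c=load("sceneL")
f=lambda U,V:(150+(U+.5)/8-.5,150+(V+.5)/8-.5)
a=np.radians(34.7);X=np.array([np.cos(a),np.sin(a)]);l=np.array([-np.sin(a),np.cos(a)])
for nm,p,z in(("gauge near",(150,360),112),("gauge far",(402,152),112),("blue near",(102,432),86),("green near",(245,472),86),("green far",(482,252),86),("red near",(316,490),86)):
    d=unproj(c,f(*p),z)[:2]-[485.5,-194];print(nm,"n",(d@X).round(1),"l",(d@l).round(1))
E
```

```text
gauge near n 0.2 l -45.9
gauge far n 4.4 l 42.4
blue near n -20.5 l -47.5
green near n 19.4 l -47.2
green far n 21.5 l 42.7
red near n 38.4 l -46.5
```

```bash
python3 - <<'E'
from h import *
from rig import monitor
o=monitor.get_obs();Rc=q2R(o["orientation"]);print(Rc.T@o["torque"],Rc.T@o["wrist_force"])
from gp import *
c=load("sceneL")
f=lambda U,V:(150+(U+.5)/8-.5,150+(V+.5)/8-.5)
# face toward camera (+x local): corners on the face
uv=np.array([f(165,372),f(402,155),f(234,376),f(358,266)])
s=-1
for i in range(1):
    fit(c,uv,[(2,-45,82),(2,45,82),(2,-27,64),(2,27,64)],[485,-194,30,np.radians(34.7),0,0],False,30)
E
```

```text
[0.73394408 0.02472445 0.43328521] [ -0.97498496 -11.9880839    4.30624176]
xyz [ 491.7 -198.1   30. ] yaw,roll(in plane),pitch deg [37.4 -2.5  0. ] res [-0.  -0.8 -0.8  0.5 -0.3  1.1  1.1 -0.9]
```

The gauge has touched the floor, but both the moment and the picture suggest its far end is about 1.3° low. I'll level it before letting go.

drive_tool(steps=[{"xyz":[0,-0.15,0],"rot":[0,0,0],"fingers":1},{"xyz":[0,-0.15,-0.05],"rot":[0.13,0,0],"fingers":1},{"xyz":[0,-0.15,-0.05],"rot":[0.13,0,0],"fingers":1},{"xyz":[0,-0.15,-0.05],"rot":[0.13,0,0],"fingers":1}])

```text
time: 18.02
tcp_pos: [485.5, -193.4, 78.6]
orientation: [0.682, -0.667, -0.209, 0.213]
wrist_force: [-1.6, 1.0, 7.5]
width: 0.128
```

drive_tool(steps=[{"xyz":[0,0.1,0],"rot":[0,0,0],"fingers":1},{"xyz":[0,0.15,0],"rot":[0,0,0],"fingers":1},{"xyz":[0,0.15,0],"rot":[0,0,0],"fingers":1},{"xyz":[0,0.15,0],"rot":[0,0,0],"fingers":1}])

```text
time: 18.52
tcp_pos: [485.7, -193.4, 78.5]
orientation: [0.682, -0.667, -0.209, 0.213]
wrist_force: [-4.6, 3.0, 14.2]
width: 0.133
```

```bash
python3 - <<'E'
from h import *
from rig import monitor
o=monitor.get_obs();Rc=q2R(o["orientation"]);print(o["tcp_pos"],Rc.T@o["torque"],Rc.T@o["wrist_force"])
E
```

```text
[ 485.71950659 -193.35599409   78.50282105] [0.70460869 0.0491974  0.42510567] [ -2.05064922 -14.080885     5.37526244]
```

drive_tool(steps=[{"xyz":[0,-0.2,0],"rot":[0,0,0],"fingers":1},{"xyz":[0,-0.3,0],"rot":[-0.16,0,0],"fingers":1},{"xyz":[0,-0.3,0],"rot":[-0.16,0,0],"fingers":1},{"xyz":[0,-0.3,0],"rot":[-0.16,0,0],"fingers":1},{"xyz":[0,-0.3,0],"rot":[-0.16,0,0],"fingers":1}])

```text
time: 19.15
tcp_pos: [484.5, -193.0, 78.8]
orientation: [-0.673, 0.677, 0.211, -0.21]
wrist_force: [-0.0, -0.1, -0.3]
width: 0.125
```

```bash
cat > st.py <<'E'
from h import *
from rig import monitor
o=monitor.get_obs();Rc=q2R(o["orientation"]);print(o["time"],o["tcp_pos"].round(1),(Rc.T@o["torque"]).round(3),(Rc.T@o["wrist_force"]).round(1),"down",Rc[:,1].round(4))
E
python3 st.py
```

```text
19.15 [ 484.5 -193.    78.8] [-0.002  0.012 -0.036] [-0.1  0.3 -0. ] down [ 0.0025 -0.0041 -1.    ]
```

drive_tool(steps=[{"xyz":[0,0.1,0],"rot":[0,0,0],"fingers":1},{"xyz":[0,0.15,0],"rot":[0,0,0],"fingers":1},{"xyz":[0,0.15,0],"rot":[0,0,0],"fingers":1},{"xyz":[0,0.15,0],"rot":[0,0,0],"fingers":1}])

```text
time: 19.65
tcp_pos: [484.9, -193.3, 78.0]
orientation: [-0.673, 0.677, 0.212, -0.21]
wrist_force: [-0.5, -0.9, 4.3]
width: 0.129
```

```bash
python3 st.py
```

```text
19.65 [ 484.9 -193.3   78. ] [ 0.187 -0.039  0.234] [-0.9 -4.3 -0.5] down [ 0.0035 -0.0047 -1.    ]
```

```bash
python3 -c "
from look import *
look('e0',[('scene',150,150,66,75)],fx=8,alpha=1.7)"
```

```text
(no output)
```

View pics/e0.png

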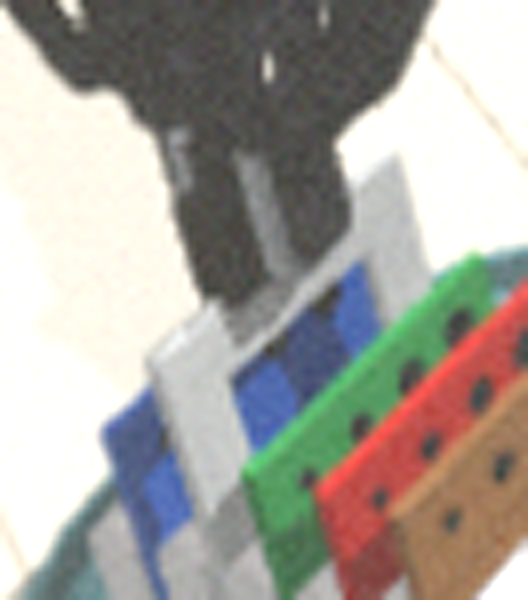

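The gauge stands on the slot floor under light contact. Its near top corner is at crop (150,358), which matches the earlier fit. Releasing gently.

drive_tool(steps=[{"xyz":[0,0,0],"rot":[0,0,0],"fingers":0.7},{"xyz":[0,0,0],"rot":[0,0,0],"fingers":0.6},{"xyz":[0,0,0],"rot":[0,0,0],"fingers":0.5},{"xyz":[0,0,0],"rot":[0,0,0],"fingers":0.4},{"xyz":[0,0,0],"rot":[0,0,0],"fingers":0.2},{"xyz":[0,0,0],"rot":[0,0,0],"fingers":0},{"xyz":[0,0,0],"rot":[0,0,0],"fingers":0}])

```text
time: 20.58
tcp_pos: [484.6, -193.1, 77.6]
orientation: [-0.673, 0.677, 0.211, -0.21]
wrist_force: [-0.2, 0.2, -0.2]
width: 0.5
```

```bash
python3 st.py; python3 -c "
from look import *
look('e1',[('scene',145,140,75,85)],fx=7,alpha=1.7)"
```

```text
20.575 [ 484.6 -193.1   77.6] [0.011 0.021 0.001] [-0.1  0.2  0.2] down [ 0.003  -0.0043 -1.    ]
```

View pics/e1.png

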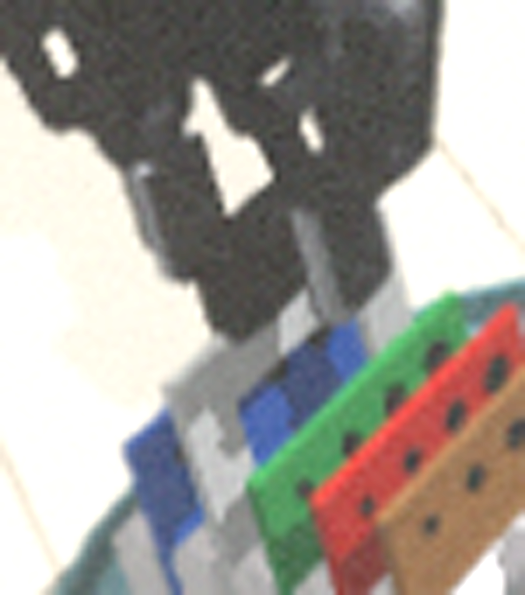

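Released, with no residual force. Retreating straight up.

drive_tool(steps=[{"xyz":[0,-1,0],"rot":[0,0,0],"fingers":0},{"xyz":[0,-2.5,0],"rot":[0,0,0],"fingers":0},{"xyz":[0,-5,0],"rot":[0,0,0],"fingers":0},{"xyz":[0,-8,0],"rot":[0,0,0],"fingers":0},{"xyz":[0,-11,0],"rot":[0,0,0],"fingers":0},{"xyz":[0,-14,0],"rot":[0,0,0],"fingers":0},{"xyz":[-6,-14,8],"rot":[0,0,0],"fingers":0},{"xyz":[-10,-14,14],"rot":[0,0,0],"fingers":0},{"xyz":[-10,-14,20],"rot":[0,0,0],"fingers":0},{"xyz":[-10,-14,25],"rot":[0,0,0],"fingers":0},{"xyz":[-10,-14,25],"rot":[0,0,0],"fingers":0},{"xyz":[-10,-14,25],"rot":[0,0,0],"fingers":0}])

```text
time: 22.12
tcp_pos: [259.5, -43.2, 217.5]
orientation: [-0.672, 0.677, 0.214, -0.21]
wrist_force: [1.3, 0.2, 0.4]
width: 0.496
```

```bash
python3 st.py;python3 ov4.py 30 f1 0 0 >/dev/null; python3 -c "
from look import *
look('f2',[('top',400,190,80,100),('scene',140,150,80,100)],fx=5,alpha=1.7)"
```

```text
22.125 [259.5 -43.2 217.5] [0.028 0.004 0.018] [ 1.2 -0.4 -0.6] down [ 0.0071 -0.0053 -1.    ]
```

View pics/f1.png

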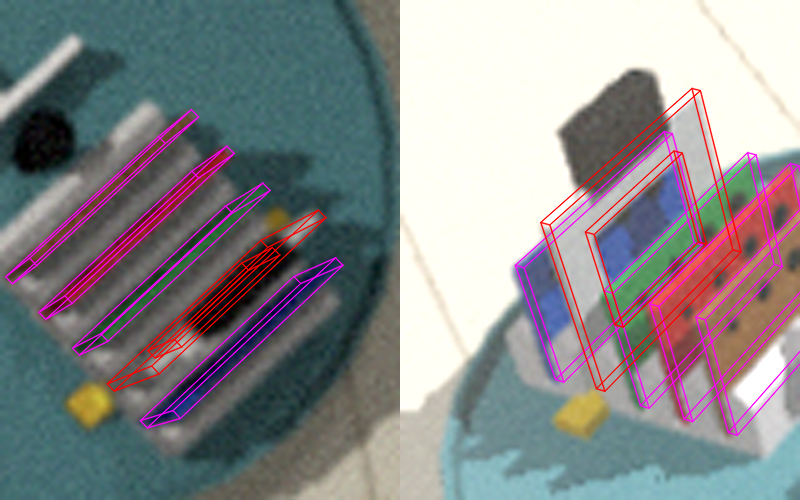

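View pics/f2.png

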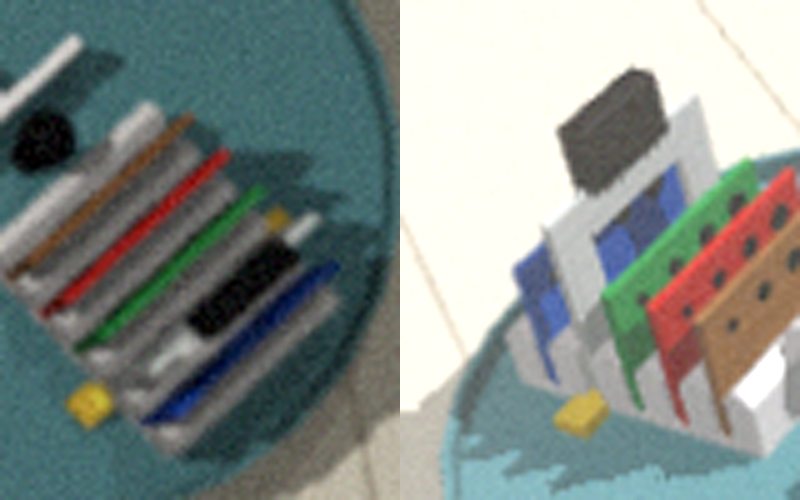

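```bash
python3 - <<'E'
from h import *
a=np.radians(34.7);X=np.array([np.cos(a),np.sin(a)]);l=np.array([-np.sin(a),np.cos(a)])
for n,o,L in(("top",(400,190),[("g far",(319,215),112),("green far",(266,186),86),("green near",(78,349),86),("blue far",(338,264),86),("blue near",(148,424),86),("red far",(229,150),86),("red near",(42,314),86)]),
 ("scene",(140,150),[("g near",(543,228),112),("g far",(699,95),112),("green near",(604,294),86),("green far",(752,158),86),("red near",(649,305),86),("red far",(796,166),86),("blue near",(514,270),86)])):
    c=load(n)
    for nm,p,z in L:
        U=p[0]-(400 if n=="scene" else 0)
        d=unproj(c,(o[0]+(U+.5)/5-.5,o[1]+(p[1]+.5)/5-.5),z)[:2]-[485.5,-194];print(n,nm,"n",(d@X).round(1),"l",(d@l).round(1))
# grip centre top view (z 138)
c=load("topL");im=c["image"][190:290,400:480];m=(im.max(2)<28).astype(np.uint8);cc=cv2.connectedComponentsWithStats(m)
for s,ct in zip(cc[2],cc[3]):
    if 60<s[4]<3000:
        d=unproj(c,(400+ct[0],190+ct[1]),134)[:2]-[485.5,-194];print(s,ct.round(1),(d@X).round(1),(d@l).round(1))
E
```

```text
top g far n 0.3 l -43.8
top green far n 20.1 l -45.1
top green near n 23.4 l 55.8
top blue far n -20.6 l -43.9
top blue near n -15.5 l 55.9
top red far n 40.1 l -44.5
top red near n 42.6 l 56.8
scene g near n 1.2 l -47.5
scene g far n 3.7 l 42.0
scene green near n 19.5 l -46.7
scene green far n 22.1 l 42.4
scene red near n 38.6 l -45.8
scene red far n 41.4 l 44.2
scene blue near n -20.3 l -47.6
[  2  21  13  14 132] [ 8.  27.8] 91.6 21.1
[ 37  48  23  19 170] [48.2 57.1] 1.8 4.0
```

drive_tool(steps=[{"xyz":[0,0,0],"rot":[0,0,0],"fingers":0},{"xyz":[0,0,0],"rot":[0,0,0],"fingers":0},{"xyz":[0,0,0],"rot":[0,0,0],"fingers":0}])

```text
time: 22.7
tcp_pos: [259.7, -44.1, 216.1]
orientation: [-0.673, 0.677, 0.211, -0.21]
wrist_force: [-1.1, -0.1, -0.7]
width: 0.503
```

```bash
python3 -c "
from look import *
from rig import monitor
look('g1',[('scene',100,80,400,240)],fx=2,alpha=1.5)
print(monitor.get_obs()['joint_vel'].round(3))"
```

```text
[ 0.001 -0.004  0.    -0.001 -0.001 -0.001]
```

View pics/g1.png

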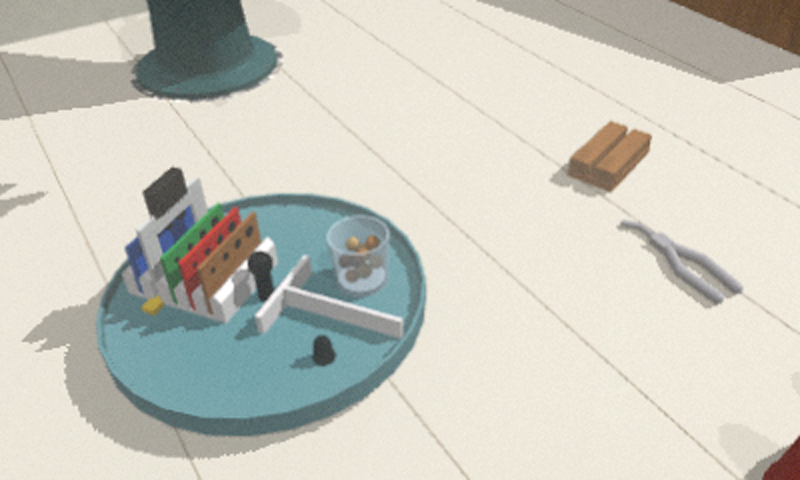

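The block is empty. The gauge stands in the slot between blue and green, at about (165,220) in this view. The cup, thimble, plier and cards look undisturbed.

```bash
python3 -c "
from rig import arm
print(arm.close_job())"
```

```text
the job is handed in; nothing more can be done
None
```

The gauge is out of the wooden block and stands in the empty slot between the blue and green cards. I lowered it until it touched the floor, released it there, backed the arm away and handed the job in at about 23 s.

**Last checks:**
- **Alignment:** in both cameras the ends I could see line up with the neighbouring cards' to about 1 mm. The top view showed only one end clearly.
- **Seating:** the gauge is upright. It touched the slot floor at the expected height; the most I read there was about 14 N. After release the wrist force was near zero.
- **Other things:** the cards, bead cup, thimble and plier look undisturbed in the final picture. I checked them by eye only.

**What disagreed or went wrong:**
- **Fingertip height:** the pictures showed the fingertips about 30 mm higher than the reported TCP. I set the grasp height from the pictures, and that gave a firm grip.
- **Levelling:** a picture fit suggested the gauge was tilted 1–2° in its plane. Turning it 1.3° moved the contact the wrong way, so I lifted it, turned it back by 1.6° and set it down again.
- **Camera offset:** in the scene camera the gauge's top edge sits about 1 pixel below the model. I put this down to calibration, because it also read slightly low in the block.

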